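# Put away the pill bottles and repack the first-aid box

## Task

Tidy the shelf: put both pill bottles in the open cream tilt-out bin, lay the tweezers in the bottom of the green first-aid box underneath its white lift-out tray, and put the red whistle in the empty compartment of that tray. Finish with the tray seated level in the box as it was at the start (either way round is fine), everything released and at rest. Leave the egg cup and the magnifier where they lie.

Things in the scene. Friction and masses are not known exactly. Their poses are not given: they have to be found in the camera images.
- amber_bottle_mid (a point): Amber pill bottle with white cap and paper label, upright, 75 mm tall, 39 mm diameter (cap 40 mm), 45 g. Point: on its axis half-way up, 37.5 mm above its foot; z is its upward axis.
- white_bottle_mid (a point): White pill bottle with blue cap and blue label, upright, otherwise the same: 75 mm tall, 39 mm diameter (cap 40 mm). Point: on its axis half-way up, 37.5 mm above its foot; z is its upward axis.
- tweezers_mid (a point): Steel tweezers lying on edge, rigid, 104 mm long (along x, tips at +x), 9 high, 25 g. The arms' middle, from 26 mm on the -x side to 18 mm on the +x side of the point, is parallel and 14 wide: grip there, across y. Point: at the middle, half-way up, 4.5 above the underside.
- whistle_mid (a point): Red plastic pea whistle lying on its flat side, 20 mm high, 18 g: a round chamber of 24 diameter, with a mouthpiece 10 thick running to +x as far as 32 from the chamber's axis, flush with the chamber's +y side (y = 2 to 12). Point: on the chamber's axis, half-way up, 10 above the underside; grip the chamber across y.
- tray_grip (a point): White lift-out tray, 130 (x) by 200 (y) mm, walls 28 high, all 3 thick, 180 g. Point: middle of its grip bar (along x: 104 long, 10 wide, 14 high; grip across y), 53 above the tray's underside. A wall under the bar makes two compartments: +y holds a yellow-topped tin (stays there), -y is empty: 124 by 95, middle at y = -50, floor 50 below the point. At the start it sits in the green box.
- aid_box: Green open first-aid box, fixed, 150 mm (x) by 220 (y), 66 high, walls and floor 4. Origin: centre of its underside. Ledges 16 deep inside its +y and -y ends carry the tray, 36 above the table; the tray then has 6 mm play on every side and its grip point stands over the origin at 89 mm height. Free floor between the ledges: 142 (x) by 180 (y).
- pill_bin: Cream tilt-out bin, fixed open in its rack (115 mm high). Origin: mid underside; +x to its back, y along the width (222 inside). Tub tipped 18 deg to -x: lower front edge at x -20, z 12; front rim x -51, z 111; floor rises to x 61, z 38; back rim x 41, z 100. An upright bottle at x -4 has its foot at z 24; let go, it leans or lies down in the tub, which is fine; two fit, at y -60 and 60.
- cork_mat: Cork mat lying on the shelf, fixed, 170 mm (x) by 230 mm (y), 4 mm thick. Origin: centre of its underside. Nothing stands on it: a clear place to set the tray down meanwhile.
- egg_cup: White ceramic egg cup with a blue ring at its stem, 60 mm tall, 49 mm diameter, standing. Origin: centre of its foot. To be left alone.
- magnifier: Round glass magnifier with a black handle, lying flat, 118 mm long (along its x), lens ring 53 mm wide, 12 mm high. Origin: near its middle, at the underside. To be left alone.
There are look-alikes about, which are no part of the job. Leave any orange or purple look-alike of the part that bears tray_grip alone. Of the things that look like the part that bears white_bottle_mid, the larger one is meant.

How it is judged:
At the end, for the whole second after the job is handed in: Both bottles in the tub of the bin (middle 28 to 85 mm up); tweezers in the box below 28 mm; tray seated in the box (grip within 12 mm of its centre, below 94 mm, tilt under 0.05 rad, aligned within 0.12 rad); whistle on the floor of its empty compartment; all released, at rest (x of amber_bottle_mid in the frame of pill_bin between -0.045 and 0.05 m and y of amber_bottle_mid in the frame of pill_bin between -0.112 and 0.112 m and z of amber_bottle_mid in the frame of pill_bin between 0.028 and 0.085 m and x of white_bottle_mid in the frame of pill_bin between -0.045 and 0.05 m and y of white_bottle_mid in the frame of pill_bin between -0.112 and 0.112 m and z of white_bottle_mid in the frame of pill_bin between 0.028 and 0.085 m and x of tweezers_mid in the frame of aid_box between -0.071 and 0.071 m and y of tweezers_mid in the frame of aid_box between -0.106 and 0.106 m and z of tweezers_mid in the frame of aid_box below 0.028 m and horizontal distance between tray_grip and aid_box below 0.012 m and z of tray_grip in the frame of aid_box below 0.094 m and angle between tray_grip's own z axis and vertical below 0.05 rad and angle between the x axis of tray_grip and the x axis of aid_box, either way round below 0.12 rad and x of whistle_mid in the frame of tray_grip between -0.063 and 0.063 m and y of whistle_mid in the frame of tray_grip between -0.098 and 0 m and z of whistle_mid in the frame of tray_grip between -0.053 and -0.027 m and linear speed of each of amber_bottle, white_bottle, tweezers, whistle, lift_tray below 0.02 m/s); the robot touches nothing.
It fails at once if the egg cup is moved more than 25 mm or tipped over (distance of egg_cup from where it was at the start of the episode above 0.025 m or angle between egg_cup's own z axis and vertical above 0.5 rad).
It fails at once if the magnifier is moved more than 25 mm (distance of magnifier from where it was at the start of the episode above 0.025 m).
It also fails if it takes over 134 s, if anything falls off the work surface, if the arm or the gripper's body presses on something with over 40 N, if the wrist force passes 120 N, or if a joint passes its speed limit or range.

## Robot

A 6-joint arm with a two-finger parallel gripper is mounted at the origin on the work surface. World frame = base frame: x ahead of the robot, y to its left, z up, the work surface at z = 0. Lengths are in m, angles in rad, forces in N, time in s.
With the tool pointing down it reaches from about 0.375 to 0.975 m from the base axis. Payload 3.8 kg.
Tool frame: the origin (TCP) lies at the very end of the fingers, on their centre line; the grasp point (between the pads) lies 19 mm behind it; z points along the fingers, y is the direction in which the jaws open and shut (so a half turn about z gives the same grasp; the last joint's range is limited). The gripper opens to 85 mm and grips with 20 to 120 N. Pads are 22 mm wide; open, the fingers measure 114 mm over their backs; the gripper's body (76 mm by 85 mm) begins 54 mm behind the grasp point. The pads swing forward as they close: fully open they stand 13 mm farther back than shut.
Start: joints at [1.278, 0.264, 1.604, -0, 1.274, -0.037], TCP at [0.171, 0.653, 0.231] pointing down, gripper open.
Joint ranges: [-2.63, 2.63], [-0.94, 2.18], [0.31, 2.57], [-1.31, 4.45], [0, 2.66], [-2.55, 2.55]. Speed limits (rad/s): [2.57, 2.57, 3.14, 3.14, 3.14, 3.14].

## Interface

Orientations are given as a rotation vector (axis times angle).
In Python, from workcell import status, read_camera, camera_info, order gives the robot as it stands.
- The arm moves only by the tool move_arm, never from a script. Its argument "deltas" is a list of rows, each a list of 3 entries, a list of its own where there are three numbers: the turn, a rotation vector about the world's x, y, z as a fraction of full scale, then the shift along the world's x, y, z as a fraction of full scale, then the closure, from -1 (fully open) to 1 (shut), so that 0 is half open. A call has 1 to 20 rows; each row is the pose to reach, as a shift and turn from the pose commanded when the call began; what a row does not reach only later rows make up. Full scale, the value 1, is 0.1 m for a shift and pi/2 rad for a turn. A row lasts 1/8 s, in which the tool goes at most 62.5 mm and 10.7 degrees, less where a joint would pass 70% of its speed; a pose out of reach is approached as far as the arm can. A call with a number of a shift or a turn outside -1 to 1 is refused whole. A call with a gripper value outside its range is refused whole. The fingers move at their own pace and stop on an object; "grip_force" is the grip in N (left out, the last holds). Time passes only in rows, so rows that repeat a pose let the fingers close. It gives the time, the measured TCP pose, the force and the opening at its end, in the units of the state.
- status.read_state(): the state, without advancing time (a new reading comes with each control period).
- read_camera(name): name is "scene" or "top"; returns (picture, depth): 400x640x3 uint8, red, green, blue; 400x640 float32, m along the optical axis (not along the pixel's ray), 0 where there is no reading.
- camera_info(name): a dict with "K" (3x3 intrinsics, pixels), "R" (3x3) and "t" (3): a world point X has camera coordinates R X + t. Camera axes: x right, y down, z forward; pixel columns grow to the right and rows downward; lengths in m; the calibration is good to about 2 mm. A picture is of the moment at which its call begins. camera_info takes no time and is no camera call.
- order.finish_job(): hands the job in, once; it reports no verdict.
The state is a dict: "time": time; "q": joint angles; "joint_vel": joint speeds; "joint_torque": joint torques, N m; "tool_pos": TCP position; "tcp_rot": TCP orientation; "wrist_force": force on the tool from outside, world axes, zero at the start; "torque": the same for the moment, N m; "width": opening from 0.0 (shut) to 1.0 (fully open).
Only numpy, scipy, OpenCV 4.12 (cv2) and the standard library are available. Lean on these libraries where they do the work, as an engineer would, in place of code of your own. Each camera call takes 0.05 s, during which the arm holds its last target. There are 200 camera calls.

## Working session

There is one attempt and no reset: what is moved stays moved. The work goes in short steps, Python scripts to look and compute and a tool call to move; the robot and the scene stay as the last step left them, time stands still between calls to the robot, and variables do not carry over. Pictures are saved under pics/ and viewed, about 12 in all and at most 16, crops included, and the job is handed in when it is done.

Besides the shell and the picture viewer there is one more tool, called after ">>>" by a JSON object that holds its "method" and its "body", one argument or row to a line. move_arm: Moves the arm, as the interface text tells. Its arguments: {"type":"object","properties":{"deltas":{"type":"array","items":{"type":"array"}},"grip_force":{"type":"number"}},"required":["deltas"]}

```bash
mkdir -p pics; cat > h.py <<'E'
import numpy as np, cv2
from workcell import status, read_camera, camera_info, order
def grab(n,save=None):
    p,d=read_camera(n)
    np.savez(f'last_{n}.npz',p=p,d=d)
    if save: cv2.imwrite('pics/'+save,p[:,:,::-1])
    return p,d
def world(n,d):
    c=camera_info(n);K,R,t=[np.array(c[k],float) for k in('K','R','t')]
    v,u=np.mgrid[:d.shape[0],:d.shape[1]]
    X=np.stack([(u-K[0,2])/K[0,0]*d,(v-K[1,2])/K[1,1]*d,d],-1)
    return (X-t)@R
E
python3 - <<'E'
from h import *
print(status.read_state())
for n in('scene','top'):
    grab(n,n+'0.png'); c=camera_info(n); R=np.array(c['R']); print(n,c['K'],-R.T@np.array(c['t']),R)
E
```

```text
{'time': 0.0, 'q': array([ 1.27812061e+00,  2.64733973e-01,  1.60538361e+00,  4.42397376e-06,
        1.27365665e+00, -3.68956080e-02]), 'joint_vel': array([ 0.00115697, -0.00091693, -0.00128589,  0.00171768,  0.00030832,
        0.00028227]), 'joint_torque': array([ 1.52435400e-04, -5.15105546e+01, -3.67318797e+01,  7.66373631e-06,
        1.29669457e-02, -6.56239969e-07]), 'tool_pos': array([0.17056467, 0.65235019, 0.22996973]), 'tcp_rot': array([-0.40063973, -3.11557477,  0.00337891]), 'wrist_force': array([-0.76291183,  0.11612078, -0.09686797]), 'torque': array([ 0.01706397, -0.00850669, -0.01652274]), 'width': 1.0009937098456332}
scene [[376.55812901   0.         316.11099464]
 [  0.         376.55812901 197.80553492]
 [  0.           0.           1.        ]] [0.84672481 0.32656969 0.84853967] [[-0.67863807  0.73447182 -0.0012305 ]
 [ 0.61505009  0.56737734 -0.54753662]
 [-0.40145206 -0.37233601 -0.83678082]]
top [[425.83692641   0.         320.23060189]
 [  0.         425.83692641 194.38302593]
 [  0.           0.           1.        ]] [0.2994126  0.01699472 1.09065339] [[-0.00321036 -0.99945045  0.03299229]
 [-0.98602145 -0.00233238 -0.16660208]
 [ 0.16658748 -0.03306596 -0.9854721 ]]
```

View pics/top0.png

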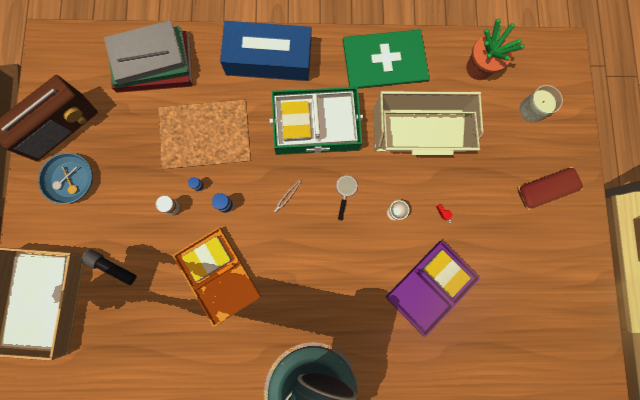

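View pics/scene0.png

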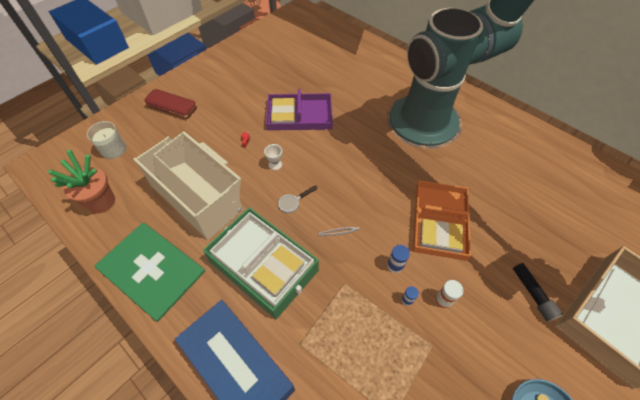

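```bash
python3 - <<'E'
from h import *
z=np.load('last_top.npz');s=np.load('last_scene.npz')
a=cv2.resize(z['p'][165:230,140:330],None,fx=4,fy=4,interpolation=2)
b=cv2.resize(s['p'][210:310,310:480],None,fx=3.2,fy=3.2,interpolation=2)
a=cv2.resize(a,(760,260));b=cv2.resize(b,(544,320))
im=np.zeros((580,760,3),np.uint8);im[:260]=a;im[260:,:544]=b
cv2.imwrite('pics/c1.png',im[:,:,::-1])
W=world('top',z['d']);p=z['p'].astype(int);hsv=cv2.cvtColor(z['p'],cv2.COLOR_RGB2HSV)
np.set_printoptions(precision=4,suppress=True)
def rg(name,v0,v1,u0,u1,zmin,zmax=1):
    w=W[v0:v1,u0:u1];m=(w[...,2]>zmin)&(w[...,2]<zmax)
    q=w[m]; 
    if len(q)<4: print(name,len(q));return
    (c,sz,an)=cv2.minAreaRect((q[:,:2]*1000).astype(np.float32))
    print(name,len(q),'mean',q.mean(0),'rect',c,sz,an,'z',np.percentile(q[:,2],[5,50,95]))
rg('table',230,240,150,170,-1)
rg('amber',185,225,148,186,.065,.09)
rg('big',185,225,203,240,.065,.09)
rg('small',170,196,183,206,.03)
rg('tweez',175,215,270,305,.005)
rg('magn',172,225,330,362,.005)
rg('egg',192,228,380,418,.05)
rg('whistle',198,228,432,458,.012)
rg('mat',95,170,155,252,.002,.008)
rg('boxrim',80,160,262,370,.06,.072)
rg('boxall',80,160,262,370,.03,.12)
rg('bar',80,160,300,330,.085)
rg('binall',80,165,368,490,.105,.125)
rg('orange',225,330,170,265,.02)
rg('purple',235,340,382,482,.02)
np.save('W.npy',W)
E
```

```text
table 200 mean [0.38   0.387  0.0004] rect (380.0202941894531, 387.3046569824219) (23.21763038635254, 50.22939682006836) 0.008008746430277824 z [-0.003   0.0003  0.0034]
amber 235 mean [0.4478 0.3538 0.0748] rect (448.2333984375, 354.871826171875) (38.8067741394043, 38.35713195800781) 57.40983200073242 z [0.0703 0.075  0.0782]
big 224 mean [0.4543 0.2228 0.0749] rect (454.7016906738281, 223.3083038330078) (38.51198959350586, 36.909915924072266) 46.78594970703125 z [0.071  0.0751 0.0783]
small 132 mean [0.5032 0.2923 0.0508] rect (504.2550354003906, 293.5414123535156) (28.070093154907227, 27.129512786865234) 89.982666015625 z [0.0341 0.0529 0.0567]
tweez 100 mean [0.4766 0.0687 0.0083] rect (482.35516357421875, 66.89955139160156) (103.50749206542969, 80.91130065917969) 1.6981534957885742 z [0.0052 0.0083 0.0117]
magn 358 mean [ 0.4889 -0.0841  0.0083] rect (474.69781494140625, -85.95059204101562) (69.64654541015625, 139.00851440429688) 81.56561279296875 z [0.0053 0.0078 0.0136]
egg 97 mean [ 0.4373 -0.2127  0.0583] rect (436.5281982421875, -210.60499572753906) (45.816654205322266, 47.
[... 717 characters left out ...]
036  0.0523 0.0679]
bar 179 mean [ 0.6661 -0.0063  0.0948] rect (669.7333374023438, -6.264501571655273) (110.73968505859375, 10.12759017944336) 4.212172508239746 z [0.0895 0.0954 0.0983]
binall 1124 mean [ 0.6392 -0.2895  0.1117] rect (642.8655395507812, -286.9367980957031) (157.3009796142578, 247.78082275390625) 0.2657800316810608 z [0.1056 0.1108 0.1191]
orange 1879 mean [0.3041 0.2536 0.0296] rect (277.34051513671875, 236.23165893554688) (199.99131774902344, 131.1916961669922) 32.07302474975586 z [0.022  0.0262 0.0596]
purple 1930 mean [ 0.2674 -0.3201  0.0293] rect (246.85781860351562, -298.5857238769531) (131.64871215820312, 201.44387817382812) 44.01875686645508 z [0.0216 0.0257 0.0591]
```

View pics/c1.png

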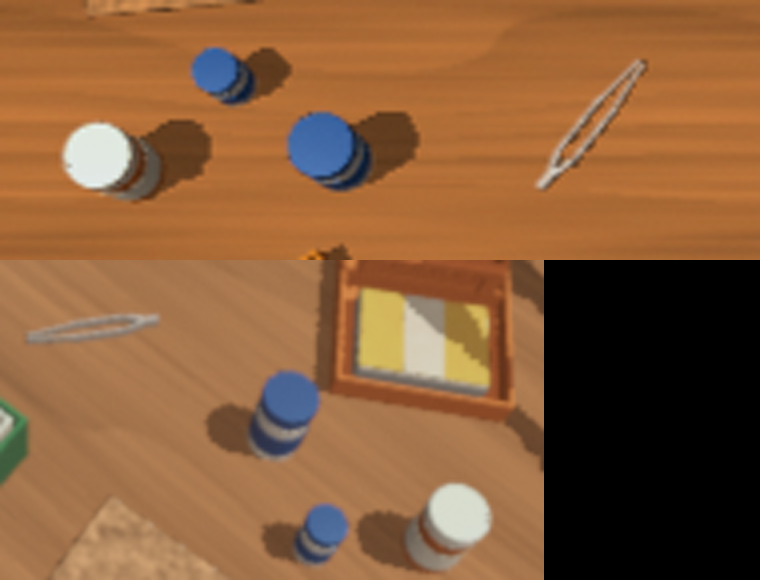

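```bash
python3 - <<'E'
from h import *
np.set_printoptions(precision=4,suppress=True,linewidth=150)
z=np.load('last_top.npz');W=np.load('W.npy')
def med(x): return np.median(x)
# camera disagreement: scene cloud
s=np.load('last_scene.npz');S=world('scene',s['d']).reshape(-1,3)
T=W.reshape(-1,3)
def box(P,x0,x1,y0,y1,z0,z1):
    m=(P[:,0]>x0)&(P[:,0]<x1)&(P[:,1]>y0)&(P[:,1]<y1)&(P[:,2]>z0)&(P[:,2]<z1);return P[m]
for nm,P in(('top',T),('scene',S)):
    print(nm)
    for n,b in dict(tweez=(.42,.55,.02,.12,.005,.02),whistle=(.39,.47,-.38,-.30,.012,.03),bar=(.58,.76,-.03,.02,.085,.11),amber=(.41,.49,.31,.40,.068,.09),big=(.41,.49,.18,.26,.068,.09),tin=(.6,.75,.01,.12,.05,.075),
        rim=(.57,.77,-.15,.13,.058,.074)).items():
        q=box(P,*b); c=q.mean(0); r=cv2.minAreaRect((q[:,:2]*1000).astype(np.float32))
        e,v=np.linalg.eigh(np.cov((q-c)[:,:2].T)); a=v[:,1]; pr=(q-c)[:,:2]@a
        print(n,len(q),c,'ang',np.degrees(np.arctan2(a[1],a[0])),'mid',c[:2]+a*(pr.max()+pr.min())/2,'len',np.ptp(pr),np.array(r[0]),np.array(r[1]),r[2], np.percentile(q[:,2],50))
    # bin profile
    for y in(-.35,-.29,-.23):
        q=box(P,.56,.74,y-.012,y+.012,.0,.2)
        print(y,[(round(x,3),round(float(np.median(k[:,2])),3)) for x in np.arange(.56,.74,.01) for k in[q[abs(q[:,0]-x)<.005]] if len(k)])
    q=box(P,.63,.65,-.45,-.13,.0,.2)
    print('yprof',[(round(x,3),round(float(np.median(k[:,2])),3)) for x in np.arange(-.43,-.14,.01) for k in[q[abs(q[:,1]-x)<.005]] if len(k)])
E
```

```text
top
tweez 106 [0.4784 0.0703 0.0081] ang 151.76290202440453 mid [0.4866 0.066 ] len 0.1147691235743687 [487.546   72.0652] [114.1907  90.9304] 1.6981534957885742 0.008123255020724049
whistle 120 [ 0.4344 -0.338   0.019 ] ang -137.8556093160313 mid [ 0.4337 -0.3386] len 0.052264911993003774 [ 433.4471 -338.1468] [50.9765 24.083 ] 52.47068786621094 0.019369686149882603
bar 179 [ 0.6661 -0.0063  0.0948] ang -175.68164973794865 mid [ 0.6697 -0.006 ] len 0.11073791467764837 [669.7333  -6.2645] [110.7397  10.1276] 4.212172508239746 0.0954005656334383
amber 228 [0.4478 0.3541 0.075 ] ang 76.9793152110119 mid [0.448 0.355] len 0.039904646251509475 [448.3373 354.755 ] [39.0649 37.4915] 70.06818389892578 0.07505988265351325
big 220 [0.4545 0.2231 0.075 ] ang 57.24819479363972 mid [0.4549 0.2236] len 0.03858393707418613 [454.7096 223.3168] [38.4888 36.9099] 46.78594970703125 0.07509875141687222
tin 1550 [0.6738 0.0519 0.0612] ang -175.36228863965582 mid [0.6718 0.0518] len 0.145088249507111 [673.3169  59.5422] [146.5826  98.7277] 0.07335324585437775 0.06131344741597776
rim 2086 [0.6673 0.0158 0
[... 4648 characters left out ...]
(np.float64(0.71), 0.118), (np.float64(0.72), 0.052), (np.float64(0.73), 0.002)]
yprof [(np.float64(-0.41), 0.11), (np.float64(-0.4), 0.066), (np.float64(-0.39), 0.024), (np.float64(-0.38), 0.024), (np.float64(-0.37), 0.024), (np.float64(-0.36), 0.024), (np.float64(-0.35), 0.024), (np.float64(-0.34), 0.025), (np.float64(-0.33), 0.024), (np.float64(-0.32), 0.023), (np.float64(-0.31), 0.024), (np.float64(-0.3), 0.024), (np.float64(-0.29), 0.025), (np.float64(-0.28), 0.024), (np.float64(-0.27), 0.023), (np.float64(-0.26), 0.023), (np.float64(-0.25), 0.023), (np.float64(-0.24), 0.024), (np.float64(-0.23), 0.026), (np.float64(-0.18), 0.106), (np.float64(-0.17), 0.064), (np.float64(-0.16), 0.003)]
```

>>> {"method": "move_arm", "body": {
  "deltas": [
    [[0, 0, 0.08], [0.45, -0.5, 0], -1],
    [[0, 0, 0.163], [0.93, -1.0, 0], -1],
    [[0, 0, 0.163], [0.93, -1.0, 0], -1]
  ],
  "grip_force": 40
}}

```text
time: 0.48
tool_pos: [0.2657, 0.5502, 0.2306]
tcp_rot: [-0.004, -3.142, 0.003]
wrist_force: [-0.2, 1.0, 0.3]
width: 0.999
```

```bash
cat >> h.py <<'E'
from scipy.spatial.transform import Rotation as Rt
def st():
    s=status.read_state();R=Rt.from_rotvec(s['tcp_rot']).as_matrix()
    print('t',round(s['time'],2),'p',np.round(s['tool_pos'],4),'yaw_y',round(np.degrees(np.arctan2(R[1,1],R[0,1]))%180,1),'tilt',np.round(R[:,2],3),'F',np.round(s['wrist_force'],1),'w',round(s['width']*85,1),'q6',round(s['q'][5],2))
E
python3 - <<'E'
from h import *
st()
z=np.load('last_top.npz');s=np.load('last_scene.npz')
for n,D,b in(('top',z,(.43,.53,.02,.11)),('scene',s,(.43,.53,.02,.11))):
    W=world(n,D['d']);h=cv2.cvtColor(D['p'],cv2.COLOR_RGB2HSV)
    m=(W[...,0]>b[0])&(W[...,0]<b[1])&(W[...,1]>b[2])&(W[...,1]<b[3])&(h[...,1]<90)
    q=W[m];(c,sz,a)=cv2.minAreaRect((q[:,:2]*1000).astype(np.float32));print(n,'tw',len(q),q.mean(0),c,sz,a)
    m=(W[...,0]>.39)&(W[...,0]<.48)&(W[...,1]>-.39)&(W[...,1]<-.29)&(h[...,1]>200)&((h[...,0]<6)|(h[...,0]>174))&(h[...,2]>120)
    q=W[m];(c,sz,a)=cv2.minAreaRect((q[:,:2]*1000).astype(np.float32));print(n,'wh',len(q),q.mean(0),c,sz,a)
    q=W[m&(W[...,2]>.014)][:,:2]*1000
    # fit: template footprint over x,y,yaw,mirror-free
    from scipy.optimize import differential_evolution as de
    def f(v):
        c,s_=np.cos(v[2]),np.sin(v[2]);d=q-v[:2];x=d[:,0]*c+d[:,1]*s_;y=-d[:,0]*s_+d[:,1]*c
        d1=np.hypot(x,y)-12; qx=np.maximum(np.maximum(-x,x-32),0);qy=np.maximum(abs(y-7)-5,0)
        d2=np.where((qx+qy)>0,np.hypot(qx,qy),-1)
        return np.mean(np.maximum(np.minimum(d1,d2),0)**2)+.05*0
    r=de(f,[(400,470),(-370,-305),(-3.2,3.2)],seed=1,maxiter=300);print(n,'fit',r.x,r.fun,len(q))
a=cv2.resize(z['p'][195:232,425:470],(540,444),interpolation=2);cv2.imwrite('pics/w.png',a[:,:,::-1])
E
```

```text
t 0.47 p [0.2657 0.5502 0.2306] yaw_y 89.8 tilt [-0.    -0.002 -1.   ] F [-0.2  1.   0.3] w 84.9 q6 -0.49
top tw 86 [0.47327703 0.06968086 0.00781369] (479.0555114746094, 65.98712921142578) (15.46817398071289, 103.49007415771484) 51.18638229370117
top wh 124 [ 0.43479319 -0.33657961  0.01763189] (438.77862548828125, -338.62860107421875) (41.929317474365234, 22.985687255859375) 26.18356704711914
top fit [ 429.24500593 -343.6176812     0.45076038] 0.00011948641865472698 105
scene tw 187 [0.47780237 0.06172199 0.00672573] (477.8738708496094, 61.89312744140625) (14.979449272155762, 104.83087921142578) 52.035614013671875
scene wh 0 [nan nan nan] (0.0, 0.0) (0.0, 0.0) 0.0
scene fit [ 402.02585067 -353.11173306   -0.74445559] nan 0<stdin>:9: RuntimeWarning: Mean of empty slice.
  ret = um.true_divide(
  return _methods._mean(a, axis=axis, dtype=dtype,
  ret = ret.dtype.type(ret / rcount)
```

View pics/w.png

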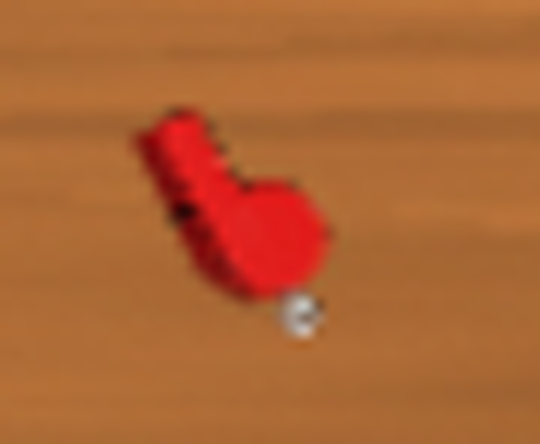

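>>> {"method": "move_arm", "body": {
  "deltas": [
    [[0, 0, 0], [0.46, -0.5, 0], -1],
    [[0, 0, 0], [0.92, -1.0, 0], -1]
  ]
}}

```text
time: 0.72
tool_pos: [0.3487, 0.4606, 0.231]
tcp_rot: [0.002, -3.141, -0.0]
wrist_force: [0.3, 0.7, 0.1]
width: 0.998
```

>>> {"method": "move_arm", "body": {
  "deltas": [
    [[0, 0, 0], [0.46, -0.5, 0], -1],
    [[0, 0, 0], [0.92, -1.0, 0], -1],
    [[0, 0, 0], [0.92, -1.0, 0], -1],
    [[0, 0, 0], [0.92, -1.0, 0], -1]
  ]
}}

```text
time: 1.23
tool_pos: [0.4405, 0.361, 0.231]
tcp_rot: [-0.003, -3.141, -0.001]
wrist_force: [-0.3, 0.0, -0.6]
width: 1.004
```

>>> {"method": "move_arm", "body": {
  "deltas": [
    [[0, 0, 0], [0, 0, -0.3], -1],
    [[0, 0, 0], [0, 0, -0.7], -1],
    [[0, 0, 0], [0, 0, -1.0], -1],
    [[0, 0, 0], [0, 0, -1.0], -1]
  ]
}}

```text
time: 1.72
tool_pos: [0.4369, 0.3611, 0.1281]
tcp_rot: [0.004, -3.136, 0.006]
wrist_force: [-0.2, -1.2, -1.1]
width: 1.001
```

>>> {"method": "move_arm", "body": {
  "deltas": [
    [[0, 0, 0], [0.1, -0.08, 0], -1],
    [[0, 0, 0], [0.1, -0.08, -0.1], -1],
    [[0, 0, 0], [0.1, -0.08, -0.5], -1],
    [[0, 0, 0], [0.1, -0.08, -0.95], -1],
    [[0, 0, 0], [0.1, -0.08, -0.95], -1],
    [[0, 0, 0], [0.1, -0.08, -0.95], 0.6],
    [[0, 0, 0], [0.1, -0.08, -0.95], 0.6],
    [[0, 0, 0], [0.1, -0.08, -0.95], 0.6],
    [[0, 0, 0], [0.1, -0.08, -0.95], 0.6],
    [[0, 0, 0], [0.1, -0.08, -0.95], 0.6]
  ]
}}

```text
time: 2.98
tool_pos: [0.4521, 0.3543, 0.0387]
tcp_rot: [-0.0, 3.138, 0.004]
wrist_force: [0.9, 0.1, 6.1]
width: 0.458
```

```bash
python3 -c "from h import *; st()"
```

```text
t 2.98 p [0.4521 0.3543 0.0387] yaw_y 90.0 tilt [ 0.003  0.002 -1.   ] F [0.9 0.1 6.1] w 38.9 q6 -0.95
```

>>> {"method": "move_arm", "body": {
  "deltas": [
    [[0, 0, 0], [0, 0, 0.3], 0.6],
    [[0, 0, 0], [0, 0, 0.6], 0.6],
    [[0, 0, 0], [0, 0, 1.0], 0.6],
    [[0, 0, 0], [0, 0, 1.0], 0.6]
  ]
}}

```text
time: 3.48
tool_pos: [0.4532, 0.355, 0.1411]
tcp_rot: [-0.0, 3.134, 0.008]
wrist_force: [0.5, 0.1, -0.5]
width: 0.456
```

>>> {"method": "move_arm", "body": {
  "deltas": [
    [[0, 0, 0], [0.1, -0.3, 0.3], 0.6],
    [[0, 0, 0], [0.2, -0.7, 0.65], 0.6],
    [[0, 0, 0], [0.3, -1.0, 0.65], 0.6],
    [[0, 0, 0], [0.3, -1.0, 0.65], 0.6]
  ]
}}

```text
time: 3.98
tool_pos: [0.4806, 0.2512, 0.201]
tcp_rot: [-0.004, -3.141, 0.001]
wrist_force: [-0.1, 0.0, -0.1]
width: 0.455
```

>>> {"method": "move_arm", "body": {
  "deltas": [
    [[0, 0, 0], [0.2, -0.5, 0], 0.6],
    [[0, 0, 0], [0.3, -1.0, 0], 0.6],
    [[0, 0, 0], [0.3, -1.0, 0], 0.6]
  ]
}}

```text
time: 4.35
tool_pos: [0.5101, 0.151, 0.1999]
tcp_rot: [-0.005, -3.139, 0.001]
wrist_force: [-0.2, 0.6, -0.7]
width: 0.456
```

>>> {"method": "move_arm", "body": {
  "deltas": [
    [[0, 0, 0], [0.2, -0.5, 0], 0.6],
    [[0, 0, 0], [0.3, -1.0, 0], 0.6],
    [[0, 0, 0], [0.3, -1.0, 0], 0.6]
  ]
}}

```text
time: 4.72
tool_pos: [0.5404, 0.0517, 0.2003]
tcp_rot: [-0.005, -3.14, 0.0]
wrist_force: [0.7, 1.4, -0.7]
width: 0.455
```

>>> {"method": "move_arm", "body": {
  "deltas": [
    [[0, 0, 0], [0.2, -0.5, 0], 0.6],
    [[0, 0, 0], [0.3, -1.0, 0], 0.6],
    [[0, 0, 0], [0.3, -1.0, 0], 0.6]
  ]
}}

```text
time: 5.1
tool_pos: [0.5708, -0.0477, 0.2004]
tcp_rot: [-0.003, -3.141, -0.0]
wrist_force: [-0.1, 1.0, -0.7]
width: 0.455
```

>>> {"method": "move_arm", "body": {
  "deltas": [
    [[0, 0, 0], [0.2, -0.5, 0], 0.6],
    [[0, 0, 0], [0.3, -1.0, 0], 0.6],
    [[0, 0, 0], [0.3, -1.0, 0], 0.6],
    [[0, 0, 0], [0.3, -1.0, 0], 0.6]
  ]
}}

```text
time: 5.6
tool_pos: [0.6001, -0.1447, 0.2005]
tcp_rot: [0.002, -3.14, -0.003]
wrist_force: [-0.5, 0.6, -0.7]
width: 0.457
```

>>> {"method": "move_arm", "body": {
  "deltas": [
    [[0, 0, 0], [0.1, -0.4, 0], 0.6],
    [[0, 0, 0], [0.2, -0.8, 0], 0.6],
    [[0, 0, 0], [0.2, -0.9, 0], 0.6],
    [[0, 0, 0], [0.2, -0.9, 0], 0.6]
  ]
}}

```text
time: 6.1
tool_pos: [0.6202, -0.2354, 0.2009]
tcp_rot: [0.001, -3.141, -0.002]
wrist_force: [-0.6, 0.3, -0.7]
width: 0.457
```

```bash
python3 -c "from h import *; st()"
```

```text
t 6.1 p [ 0.6202 -0.2354  0.2009] yaw_y 90.0 tilt [-0.001  0.001 -1.   ] F [-0.6  0.3 -0.7] w 38.9 q6 -1.97
```

>>> {"method": "move_arm", "body": {
  "deltas": [
    [[0, 0, 0], [0.07, 0, 0], 0.6],
    [[0, 0, 0], [0.07, 0, -0.4], 0.6],
    [[0, 0, 0], [0.07, 0, -0.8], 0.6],
    [[0, 0, 0], [0.07, 0, -1.0], 0.6],
    [[0, 0, 0], [0.07, 0, -1.0], 0.6]
  ]
}}

```text
time: 6.72
tool_pos: [0.6263, -0.2355, 0.0994]
tcp_rot: [0.002, -3.138, -0.003]
wrist_force: [-0.3, 0.5, -0.7]
width: 0.453
```

>>> {"method": "move_arm", "body": {
  "deltas": [
    [[0, 0, 0], [0, 0, -0.15], 0.6],
    [[0, 0, 0], [0, 0, -0.34], 0.6],
    [[0, 0, 0], [0, 0, -0.34], 0.6],
    [[0, 0, 0], [0, 0, -0.34], -0.35],
    [[0, 0, 0], [0, 0, -0.34], -0.35],
    [[0, 0, 0], [0, 0, -0.34], -0.35],
    [[0, 0, 0], [0, 0, 0], -0.35],
    [[0, 0, 0], [0, 0, 0.6], -0.35],
    [[0, 0, 0], [0, 0, 1.0], -0.35],
    [[0, 0, 0], [0, 0, 1.0], -0.35]
  ]
}}

```text
time: 7.98
tool_pos: [0.6304, -0.2383, 0.2076]
tcp_rot: [-0.0, 3.132, -0.006]
wrist_force: [0.1, 0.8, 0.6]
width: 0.676
```

```bash
python3 - <<'E'
from h import *
st()
p,d=grab('scene','s1.png')
cv2.imwrite('pics/s1c.png',cv2.resize(p[110:260,120:360],(720,450))[:,:,::-1])
E
```

```text
t 7.97 p [ 0.6304 -0.2383  0.2076] yaw_y 90.0 tilt [ 0.009 -0.004 -1.   ] F [0.1 0.8 0.6] w 57.4 q6 -1.97
```

View pics/s1c.png

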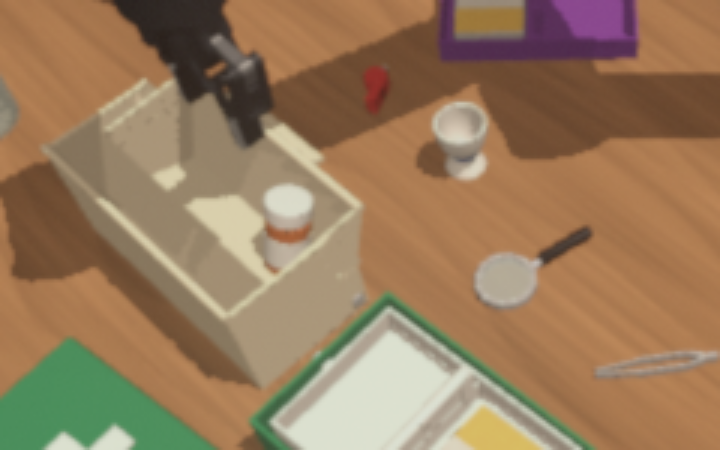

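>>> {"method": "move_arm", "body": {
  "deltas": [
    [[0, 0, 0], [-0.15, 0.4, 0], -1],
    [[0, 0, 0], [-0.35, 0.92, 0], -1],
    [[0, 0, 0], [-0.35, 0.92, 0], -1]
  ]
}}

```text
time: 8.4
tool_pos: [0.5895, -0.1416, 0.1987]
tcp_rot: [0.005, -3.136, -0.004]
wrist_force: [0.2, 0.4, 0.0]
width: 0.996
```

>>> {"method": "move_arm", "body": {
  "deltas": [
    [[0, 0, 0], [-0.15, 0.4, 0], -1],
    [[0, 0, 0], [-0.35, 0.92, 0], -1],
    [[0, 0, 0], [-0.35, 0.92, 0], -1]
  ]
}}

```text
time: 8.78
tool_pos: [0.5556, -0.0508, 0.1997]
tcp_rot: [0.005, -3.138, -0.001]
wrist_force: [0.4, 0.0, 0.7]
width: 1.0
```

>>> {"method": "move_arm", "body": {
  "deltas": [
    [[0, 0, 0], [-0.15, 0.4, 0], -1],
    [[0, 0, 0], [-0.35, 0.92, 0], -1],
    [[0, 0, 0], [-0.35, 0.92, 0], -1]
  ]
}}

```text
time: 9.15
tool_pos: [0.5214, 0.0405, 0.2003]
tcp_rot: [0.005, -3.14, -0.0]
wrist_force: [0.2, -0.6, 0.5]
width: 0.998
```

>>> {"method": "move_arm", "body": {
  "deltas": [
    [[0, 0, 0], [-0.15, 0.4, 0], -1],
    [[0, 0, 0], [-0.35, 0.92, 0], -1],
    [[0, 0, 0], [-0.35, 0.92, 0], -1]
  ]
}}

```text
time: 9.52
tool_pos: [0.4872, 0.1322, 0.2007]
tcp_rot: [0.006, -3.141, 0.0]
wrist_force: [0.3, -0.6, -1.1]
width: 1.001
```

>>> {"method": "move_arm", "body": {
  "deltas": [
    [[0, 0, 0], [-0.15, 0.4, 0], -1],
    [[0, 0, 0], [-0.35, 0.92, 0], -1],
    [[0, 0, 0], [-0.35, 0.92, -0.3], -1],
    [[0, 0, 0], [-0.35, 0.92, -0.7], -1],
    [[0, 0, 0], [-0.35, 0.92, -0.7], -1],
    [[0, 0, 0], [-0.35, 0.92, -0.7], -1]
  ]
}}

```text
time: 10.28
tool_pos: [0.4539, 0.2222, 0.1321]
tcp_rot: [0.002, 3.141, -0.0]
wrist_force: [0.9, 0.2, 0.9]
width: 1.0
```

```bash
python3 -c "from h import *; st()"
```

```text
t 10.28 p [0.4539 0.2222 0.1321] yaw_y 89.9 tilt [ 0.001 -0.    -1.   ] F [0.9 0.2 0.9] w 85.0 q6 -1.16
```

Grasp white, lift, carry to bin (target TCP ≈ 0.625, -0.345).

>>> {"method": "move_arm", "body": {
  "deltas": [
    [[0, 0, 0], [0, 0, -0.3], -1],
    [[0, 0, 0], [0, 0, -0.7], -1],
    [[0, 0, 0], [0, 0, -0.94], -1],
    [[0, 0, 0], [0, 0, -0.94], -1],
    [[0, 0, 0], [0, 0, -0.94], 0.6],
    [[0, 0, 0], [0, 0, -0.94], 0.6],
    [[0, 0, 0], [0, 0, -0.94], 0.6],
    [[0, 0, 0], [0, 0, -0.94], 0.6],
    [[0, 0, 0], [0, 0, -0.94], 0.6]
  ]
}}

```text
time: 11.4
tool_pos: [0.4539, 0.2235, 0.039]
tcp_rot: [-0.001, 3.139, 0.001]
wrist_force: [-0.3, -0.6, 6.5]
width: 0.454
```

>>> {"method": "move_arm", "body": {
  "deltas": [
    [[0, 0, 0], [0, 0, 0.3], 0.6],
    [[0, 0, 0], [0, 0, 0.6], 0.6],
    [[0, 0, 0], [0, 0, 1.0], 0.6],
    [[0, 0, 0], [0, 0, 1.0], 0.6]
  ]
}}

```text
time: 11.9
tool_pos: [0.4553, 0.2244, 0.1415]
tcp_rot: [-0.001, 3.134, 0.005]
wrist_force: [-0.5, 0.4, -0.6]
width: 0.456
```

>>> {"method": "move_arm", "body": {
  "deltas": [
    [[0, 0, 0], [0.1, -0.3, 0.3], 0.6],
    [[0, 0, 0], [0.2, -0.7, 0.65], 0.6],
    [[0, 0, 0], [0.3, -0.95, 0.65], 0.6],
    [[0, 0, 0], [0.3, -0.95, 0.65], 0.6]
  ]
}}

```text
time: 12.4
tool_pos: [0.4825, 0.1267, 0.2019]
tcp_rot: [-0.004, -3.141, 0.0]
wrist_force: [-0.4, -0.3, -0.9]
width: 0.455
```

>>> {"method": "move_arm", "body": {
  "deltas": [
    [[0, 0, 0], [0.2, -0.5, 0], 0.6],
    [[0, 0, 0], [0.3, -0.95, 0], 0.6],
    [[0, 0, 0], [0.3, -0.95, 0], 0.6]
  ]
}}

```text
time: 12.78
tool_pos: [0.5119, 0.0316, 0.2008]
tcp_rot: [-0.005, -3.139, 0.0]
wrist_force: [0.3, 0.8, -0.8]
width: 0.459
```

>>> {"method": "move_arm", "body": {
  "deltas": [
    [[0, 0, 0], [0.2, -0.5, 0], 0.6],
    [[0, 0, 0], [0.3, -0.95, 0], 0.6],
    [[0, 0, 0], [0.3, -0.95, 0], 0.6]
  ]
}}

```text
time: 13.15
tool_pos: [0.5423, -0.0627, 0.2011]
tcp_rot: [-0.004, -3.14, -0.001]
wrist_force: [0.2, 0.3, 0.0]
width: 0.457
```

>>> {"method": "move_arm", "body": {
  "deltas": [
    [[0, 0, 0], [0.2, -0.5, 0], 0.6],
    [[0, 0, 0], [0.3, -0.95, 0], 0.6],
    [[0, 0, 0], [0.3, -0.95, 0], 0.6]
  ]
}}

```text
time: 13.52
tool_pos: [0.5726, -0.1571, 0.2013]
tcp_rot: [-0.002, -3.14, -0.001]
wrist_force: [0.0, 0.5, -0.3]
width: 0.456
```

>>> {"method": "move_arm", "body": {
  "deltas": [
    [[0, 0, 0], [0.2, -0.5, 0], 0.6],
    [[0, 0, 0], [0.3, -0.95, 0], 0.6],
    [[0, 0, 0], [0.3, -0.95, 0], 0.6]
  ]
}}

```text
time: 13.9
tool_pos: [0.6027, -0.2517, 0.2014]
tcp_rot: [-0.002, -3.141, -0.002]
wrist_force: [-0.7, 0.8, 0.3]
width: 0.455
```

>>> {"method": "move_arm", "body": {
  "deltas": [
    [[0, 0, 0], [0.1, -0.4, 0], 0.6],
    [[0, 0, 0], [0.2, -0.9, 0], 0.6],
    [[0, 0, 0], [0.2, -0.9, 0], 0.6],
    [[0, 0, 0], [0.2, -0.9, 0], 0.6]
  ]
}}

```text
time: 14.4
tool_pos: [0.6223, -0.3391, 0.2015]
tcp_rot: [0.002, -3.14, -0.004]
wrist_force: [0.2, 0.3, -0.3]
width: 0.456
```

```bash
python3 -c "from h import *; st()"
```

```text
t 14.4 p [ 0.6223 -0.3391  0.2015] yaw_y 90.1 tilt [-0.001  0.002 -1.   ] F [ 0.2  0.3 -0.3] w 38.8 q6 -2.11
```

>>> {"method": "move_arm", "body": {
  "deltas": [
    [[0, 0, 0], [0.02, -0.07, 0], 0.6],
    [[0, 0, 0], [0.02, -0.07, -0.4], 0.6],
    [[0, 0, 0], [0.02, -0.07, -0.8], 0.6],
    [[0, 0, 0], [0.02, -0.07, -1.0], 0.6],
    [[0, 0, 0], [0.02, -0.07, -1.0], 0.6]
  ]
}}

```text
time: 15.02
tool_pos: [0.6233, -0.3476, 0.1003]
tcp_rot: [0.001, -3.138, -0.003]
wrist_force: [0.2, -0.5, -0.2]
width: 0.456
```

>>> {"method": "move_arm", "body": {
  "deltas": [
    [[0, 0, 0], [0, 0, -0.15], 0.6],
    [[0, 0, 0], [0, 0, -0.34], 0.6],
    [[0, 0, 0], [0, 0, -0.34], 0.6],
    [[0, 0, 0], [0, 0, -0.34], -0.35],
    [[0, 0, 0], [0, 0, -0.34], -0.35],
    [[0, 0, 0], [0, 0, -0.34], -0.35],
    [[0, 0, 0], [0, 0, 0], -0.35],
    [[0, 0, 0], [0, 0, 0.6], -0.35],
    [[0, 0, 0], [0, 0, 1.0], -0.35],
    [[0, 0, 0], [0, 0, 1.0], -0.35]
  ]
}}

```text
time: 16.27
tool_pos: [0.6273, -0.3507, 0.2091]
tcp_rot: [-0.0, 3.132, -0.009]
wrist_force: [-0.3, -0.7, 0.1]
width: 0.678
```

>>> {"method": "move_arm", "body": {
  "deltas": [
    [[0, 0, 0], [0, 0.4, 0], 0],
    [[0, 0, 0], [0.1, 0.8, 0], 0],
    [[0, 0, 0], [0.1, 1.0, 0], 0],
    [[0, 0, 0], [0.1, 1.0, 0], 0]
  ]
}}

```text
time: 16.77
tool_pos: [0.634, -0.2478, 0.2015]
tcp_rot: [0.004, -3.14, -0.0]
wrist_force: [-0.3, -0.2, -0.6]
width: 0.498
```

>>> {"method": "move_arm", "body": {
  "deltas": [
    [[0, 0, 0], [0, 0.4, 0], 0],
    [[0, 0, 0], [0.1, 0.8, 0], 0],
    [[0, 0, 0], [0.1, 1.0, 0], 0],
    [[0, 0, 0], [0.1, 1.0, 0], 0]
  ]
}}

```text
time: 17.27
tool_pos: [0.6442, -0.149, 0.2021]
tcp_rot: [0.003, -3.141, 0.001]
wrist_force: [0.7, 0.1, 0.8]
width: 0.499
```

>>> {"method": "move_arm", "body": {
  "deltas": [
    [[0, 0, 0.04], [0.1, 0.4, 0], 0],
    [[0, 0, 0.047], [0.2, 0.8, 0], 0],
    [[0, 0, 0.047], [0.2, 1.0, 0], 0],
    [[0, 0, 0.047], [0.2, 1.0, 0], 0],
    [[0, 0, 0.047], [0.2, 1.0, 0], 0]
  ]
}}

```text
time: 17.9
tool_pos: [0.6642, -0.0506, 0.2023]
tcp_rot: [0.115, -3.139, 0.002]
wrist_force: [-0.5, 0.0, -1.3]
width: 0.497
```

```bash
python3 - <<'E'
from h import *
st()
p,d=grab('scene','s2.png'); t,dt=grab('top')
im=np.vstack([cv2.resize(p[100:320,110:370],(520,330)),cv2.resize(t[80:165,265:500],(520,188))]);cv2.imwrite('pics/s2c.png',im[:,:,::-1])
E
```

```text
t 17.9 p [ 0.6642 -0.0506  0.2023] yaw_y 94.2 tilt [-0.    -0.001 -1.   ] F [-0.5  0.  -1.3] w 42.2 q6 -1.76
```

View pics/s2c.png

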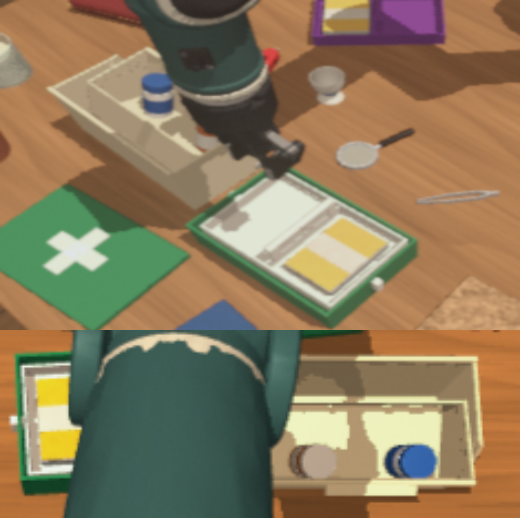

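>>> {"method": "move_arm", "body": {
  "deltas": [
    [[0, 0, 0], [0.04, 0.2, 0], 0],
    [[0, 0, 0], [0.04, 0.44, 0], 0],
    [[0, 0, 0], [0.04, 0.44, -0.3], 0],
    [[0, 0, 0], [0.04, 0.44, -0.7], 0],
    [[0, 0, 0], [0.04, 0.44, -1.0], 0],
    [[0, 0, 0], [0.04, 0.44, -1.0], 0]
  ],
  "grip_force": 70
}}

```text
time: 18.75
tool_pos: [0.6655, -0.0031, 0.0988]
tcp_rot: [0.118, -3.132, -0.001]
wrist_force: [-0.0, -0.3, -0.9]
width: 0.497
```

```bash
python3 -c "from h import *; st()"
```

```text
t 18.75 p [ 0.6655 -0.0031  0.0988] yaw_y 94.3 tilt [-0.007  0.001 -1.   ] F [-0.  -0.3 -0.9] w 42.3 q6 -1.69
```

>>> {"method": "move_arm", "body": {
  "deltas": [
    [[0, 0, 0], [0.02, -0.03, -0.1], 0],
    [[0, 0, 0], [0.02, -0.03, -0.25], 0],
    [[0, 0, 0], [0.02, -0.03, -0.25], 0.2],
    [[0, 0, 0], [0.02, -0.03, -0.25], 0.5],
    [[0, 0, 0], [0.02, -0.03, -0.25], 0.9],
    [[0, 0, 0], [0.02, -0.03, -0.25], 0.9],
    [[0, 0, 0], [0.02, -0.03, -0.25], 0.9],
    [[0, 0, 0], [0.02, -0.03, -0.25], 0.9],
    [[0, 0, 0], [0.02, -0.03, -0.25], 0.9],
    [[0, 0, 0], [0.02, -0.03, -0.15], 0.9],
    [[0, 0, 0], [0.02, -0.03, -0.15], 0.9]
  ]
}}

```text
time: 20.12
tool_pos: [0.6705, -0.0079, 0.0875]
tcp_rot: [-0.116, 3.139, 0.0]
wrist_force: [-0.7, 0.7, -0.8]
width: 0.09
```

```bash
python3 -c "from h import *; st()"
```

```text
t 20.12 p [ 0.6705 -0.0079  0.0875] yaw_y 94.2 tilt [ 0.  0. -1.] F [-0.7  0.7 -0.8] w 7.6 q6 -1.69
```

```bash
python3 - <<'E'
from h import *
st()
p,d=grab('scene')
cv2.imwrite('pics/s3c.png',cv2.resize(p[170:330,190:350],(600,600))[:,:,::-1])
E
```

```text
t 20.12 p [ 0.6705 -0.0079  0.0875] yaw_y 94.2 tilt [ 0.  0. -1.] F [-0.7  0.7 -0.8] w 7.6 q6 -1.69
```

View pics/s3c.png

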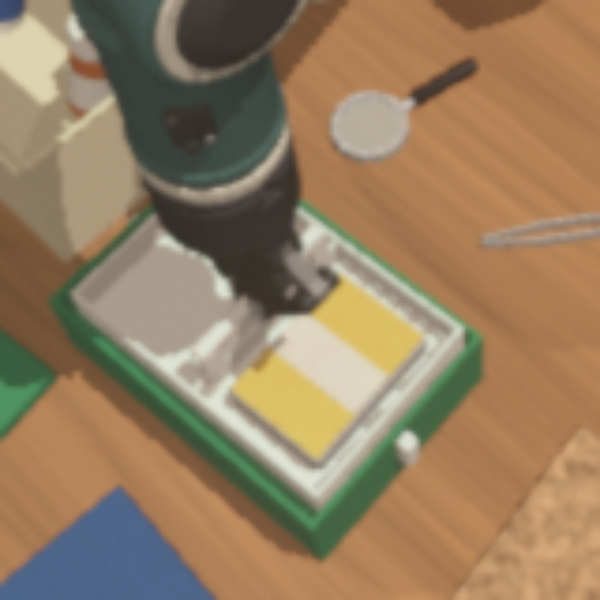

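>>> {"method": "move_arm", "body": {
  "deltas": [
    [[0, 0, 0], [0, 0, 0.2], 0.9],
    [[0, 0, 0], [0, 0, 0.4], 0.9],
    [[0, 0, 0], [0, 0, 0.65], 0.9],
    [[0, 0, 0], [0, 0, 0.65], 0.9],
    [[0, 0, 0], [0, 0, 0.65], 0.9]
  ]
}}

```text
time: 20.8
tool_pos: [0.6703, -0.0079, 0.1525]
tcp_rot: [-0.116, 3.139, -0.0]
wrist_force: [0.1, 0.6, -1.7]
width: 0.096
```

```bash
python3 - <<'E'
from h import *
st()
p,d=grab('scene')
cv2.imwrite('pics/s4c.png',cv2.resize(p[150:330,180:360],(500,500))[:,:,::-1])
W=world('scene',d).reshape(-1,3)
z=W[(W[:,0]>.57)&(W[:,0]<.77)&(W[:,1]>.04)&(W[:,1]<.12)][:,2]
print(np.histogram(z,bins=np.arange(0,.2,.01)))
E
```

```text
t 20.8 p [ 0.6703 -0.0079  0.1525] yaw_y 94.2 tilt [ 0. -0. -1.] F [ 0.1  0.6 -1.7] w 8.1 q6 -1.69
(array([1248,   85,   91,  311,  103,  142,  268,    2,    0,    0,    2,
        354,  228, 1085,   29,    0,    0,    0,    0]), array([0.  , 0.01, 0.02, 0.03, 0.04, 0.05, 0.06, 0.07, 0.08, 0.09, 0.1 ,
       0.11, 0.12, 0.13, 0.14, 0.15, 0.16, 0.17, 0.18, 0.19]))
```

View pics/s4c.png

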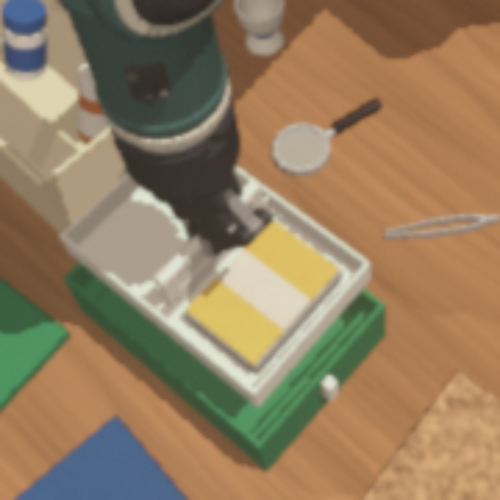

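>>> {"method": "move_arm", "body": {
  "deltas": [
    [[0, 0, 0], [0, 0.25, 0], 0.9],
    [[0, 0, 0], [0, 0.6, 0], 0.9],
    [[0, 0, 0], [-0.07, 1.0, 0], 0.9],
    [[0, 0, 0], [-0.07, 1.0, 0], 0.9]
  ]
}}

```text
time: 21.35
tool_pos: [0.6619, 0.0961, 0.1509]
tcp_rot: [0.122, -3.137, -0.002]
wrist_force: [0.4, -0.4, -2.1]
width: 0.097
```

>>> {"method": "move_arm", "body": {
  "deltas": [
    [[0, 0, 0], [0, 0.4, 0], 0.9],
    [[0, 0, 0], [0, 0.8, 0], 0.9],
    [[0, 0, 0], [-0.07, 1.0, 0], 0.9],
    [[0, 0, 0], [-0.07, 1.0, 0], 0.9]
  ]
}}

```text
time: 21.85
tool_pos: [0.6553, 0.1932, 0.1515]
tcp_rot: [0.12, -3.138, 0.001]
wrist_force: [-0.0, -0.2, -1.8]
width: 0.096
```

>>> {"method": "move_arm", "body": {
  "deltas": [
    [[0, 0, 0], [0, 0.4, 0], 0.9],
    [[0, 0, 0], [0, 0.7, 0], 0.9],
    [[0, 0, 0], [-0.07, 0.98, 0], 0.9],
    [[0, 0, 0], [-0.07, 0.98, -0.2], 0.9],
    [[0, 0, 0], [-0.07, 0.98, -0.5], 0.9],
    [[0, 0, 0], [-0.07, 0.98, -0.8], 0.9],
    [[0, 0, 0], [-0.07, 0.98, -0.95], 0.9],
    [[0, 0, 0], [-0.07, 0.98, -0.95], 0.9]
  ]
}}

```text
time: 22.85
tool_pos: [0.6482, 0.2882, 0.055]
tcp_rot: [0.114, -3.136, 0.003]
wrist_force: [-0.1, 0.1, -2.6]
width: 0.095
```

```bash
python3 -c "from h import *; st()"
```

```text
t 22.85 p [0.6482 0.2882 0.055 ] yaw_y 94.2 tilt [-0.004 -0.002 -1.   ] F [-0.1  0.1 -2.6] w 8.1 q6 -1.26
```

>>> {"method": "move_arm", "body": {
  "deltas": [
    [[0, 0, 0], [0, 0, -0.04], 0.9],
    [[0, 0, 0], [0, 0, -0.07], 0.9],
    [[0, 0, 0], [0, 0, -0.09], 0.9],
    [[0, 0, 0], [0, 0, -0.09], 0.9]
  ]
}}

```text
time: 23.35
tool_pos: [0.6495, 0.2902, 0.0485]
tcp_rot: [-0.117, 3.139, 0.0]
wrist_force: [0.6, 1.1, -1.6]
width: 0.095
```

```bash
python3 -c "from h import *; st()"
```

```text
t 23.35 p [0.6495 0.2902 0.0485] yaw_y 94.3 tilt [ 0.  0. -1.] F [ 0.6  1.1 -1.6] w 8.1 q6 -1.26
```

>>> {"method": "move_arm", "body": {
  "deltas": [
    [[0, 0, 0], [0, 0, -0.02], 0.9],
    [[0, 0, 0], [0, 0, -0.04], 0.9],
    [[0, 0, 0], [0, 0, -0.04], 0.9]
  ]
}}

```text
time: 23.72
tool_pos: [0.6497, 0.2903, 0.0462]
tcp_rot: [-0.116, 3.139, 0.0]
wrist_force: [-3.3, -1.7, 5.8]
width: 0.097
```

```bash
python3 -c "from h import *; st()"
```

```text
t 23.73 p [0.6497 0.2903 0.0462] yaw_y 94.3 tilt [ 0.001  0.    -1.   ] F [-3.3 -1.7  5.8] w 8.3 q6 -1.26
```

>>> {"method": "move_arm", "body": {
  "deltas": [
    [[0, 0, 0], [0, 0, 0], 0],
    [[0, 0, 0], [0, 0, 0], 0],
    [[0, 0, 0], [0, 0, 0], 0],
    [[0, 0, 0], [0, 0, 0.3], 0],
    [[0, 0, 0], [0, 0, 0.7], 0],
    [[0, 0, 0], [0, 0, 1.0], 0],
    [[0, 0, 0], [0, 0, 1.0], 0]
  ],
  "grip_force": 40
}}

```text
time: 24.6
tool_pos: [0.6519, 0.291, 0.1483]
tcp_rot: [-0.116, 3.133, 0.004]
wrist_force: [0.4, 0.2, -0.4]
width: 0.502
```

>>> {"method": "move_arm", "body": {
  "deltas": [
    [[0, 0, -0.08], [-0.3, -0.4, 0], 0],
    [[0, 0, -0.16], [-0.57, -0.75, 0], 0],
    [[0, 0, -0.16], [-0.57, -0.75, 0], 0],
    [[0, 0, -0.16], [-0.57, -0.75, 0], 0]
  ]
}}

```text
time: 25.1
tool_pos: [0.5924, 0.2151, 0.1434]
tcp_rot: [-0.277, -3.129, -0.0]
wrist_force: [-0.2, 0.5, -0.4]
width: 0.501
```

>>> {"method": "move_arm", "body": {
  "deltas": [
    [[0, 0, -0.08], [-0.3, -0.4, 0], 0],
    [[0, 0, -0.16], [-0.57, -0.75, 0], 0],
    [[0, 0, -0.16], [-0.57, -0.75, 0], 0],
    [[0, 0, -0.16], [-0.57, -0.75, 0], 0]
  ]
}}

```text
time: 25.6
tool_pos: [0.5368, 0.1409, 0.1446]
tcp_rot: [0.666, 3.069, 0.002]
wrist_force: [0.6, 0.1, -0.6]
width: 0.505
```

>>> {"method": "move_arm", "body": {
  "deltas": [
    [[0, 0, -0.08], [-0.3, -0.4, 0], 0],
    [[0, 0, -0.155], [-0.57, -0.75, 0], 0],
    [[0, 0, -0.155], [-0.57, -0.75, 0], 0],
    [[0, 0, -0.155], [-0.57, -0.75, -0.4], 0],
    [[0, 0, -0.155], [-0.57, -0.75, -0.8], 0],
    [[0, 0, -0.155], [-0.57, -0.75, -0.8], 0],
    [[0, 0, -0.155], [-0.57, -0.75, -0.8], 0]
  ]
}}

```text
time: 26.48
tool_pos: [0.4803, 0.0659, 0.0654]
tcp_rot: [1.033, 2.965, 0.001]
wrist_force: [1.1, -0.3, -0.0]
width: 0.499
```

```bash
python3 - <<'E'
from h import *
st()
p,d=grab('top')
cv2.imwrite('pics/s5.png',cv2.resize(p[80:240,150:370],(770,560))[:,:,::-1])
W=world('top',d);h=cv2.cvtColor(p,cv2.COLOR_RGB2HSV)
m=(W[...,0]>.43)&(W[...,0]<.54)&(W[...,1]>.0)&(W[...,1]<.12)&(h[...,1]<90)&(W[...,2]<.03);q=W[m]
if len(q)>3: print(len(q),q.mean(0),cv2.minAreaRect((q[:,:2]*1000).astype(np.float32)))
E
```

```text
t 26.48 p [0.4803 0.0659 0.0654] yaw_y 51.6 tilt [ 0.002  0.    -1.   ] F [ 1.1 -0.3 -0. ] w 42.4 q6 -0.82
37 [0.46156866 0.07608063 0.00629502] ((478.310302734375, 59.90264129638672), (57.67100143432617, 71.75439453125), 2.3500490188598633)
```

View pics/s5.png

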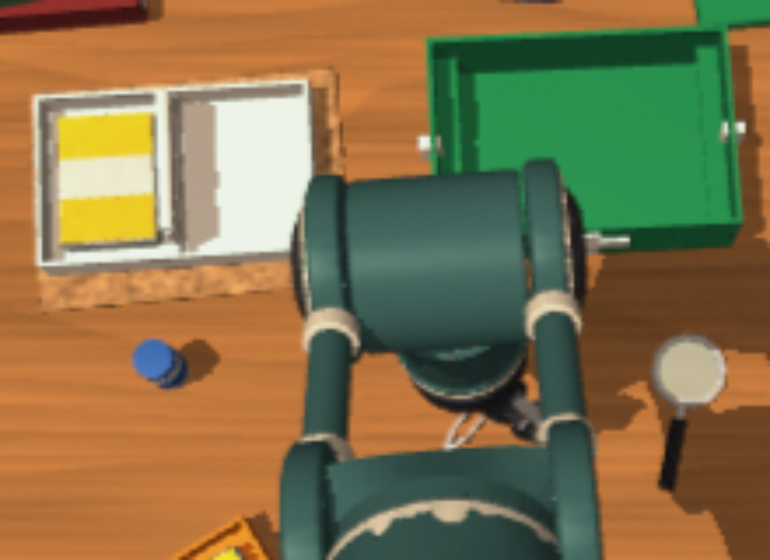

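>>> {"method": "move_arm", "body": {
  "deltas": [
    [[0, 0, 0], [-0.02, -0.02, -0.2], 0],
    [[0, 0, 0], [-0.02, -0.02, -0.4], 0],
    [[0, 0, 0], [-0.02, -0.02, -0.55], 0],
    [[0, 0, 0], [-0.02, -0.02, -0.61], 0],
    [[0, 0, 0], [-0.02, -0.02, -0.61], 0]
  ]
}}

```text
time: 27.15
tool_pos: [0.4767, 0.0631, 0.0035]
tcp_rot: [1.036, 2.966, 0.0]
wrist_force: [-0.4, 0.6, -0.3]
width: 0.499
```

```bash
python3 -c "from h import *; st()"
```

```text
t 27.15 p [0.4767 0.0631 0.0035] yaw_y 51.5 tilt [ 0.  0. -1.] F [-0.4  0.6 -0.3] w 42.4 q6 -0.82
```

Close and lift a bit.

>>> {"method": "move_arm", "body": {
  "deltas": [
    [[0, 0, 0], [0, 0, 0], 0.4],
    [[0, 0, 0], [0, 0, 0], 0.95],
    [[0, 0, 0], [0, 0, 0], 0.95],
    [[0, 0, 0], [0, 0, 0], 0.95],
    [[0, 0, 0], [0, 0, 0], 0.95],
    [[0, 0, 0], [0, 0, 0], 0.95]
  ]
}}

```text
time: 27.9
tool_pos: [0.4772, 0.0631, 0.0041]
tcp_rot: [1.035, 2.965, 0.001]
wrist_force: [-0.7, -0.1, 6.0]
width: 0.145
```

>>> {"method": "move_arm", "body": {
  "deltas": [
    [[0, 0, 0], [0, 0, 0.2], 0.95],
    [[0, 0, 0], [0, 0, 0.6], 0.95],
    [[0, 0, 0], [0, 0, 1.0], 0.95],
    [[0, 0, 0], [0, 0, 1.0], 0.95],
    [[0, 0, 0], [0, 0, 1.0], 0.95]
  ]
}}

```text
time: 28.52
tool_pos: [0.4758, 0.063, 0.1027]
tcp_rot: [-1.036, -2.965, 0.0]
wrist_force: [0.1, 0.3, -0.0]
width: 0.147
```

```bash
python3 - <<'E'
from h import *
st()
p,d=grab('scene')
cv2.imwrite('pics/s6.png',cv2.resize(p[130:280,260:420],(640,600))[:,:,::-1])
E
```

```text
t 28.52 p [0.4758 0.063  0.1027] yaw_y 51.5 tilt [-0.001 -0.    -1.   ] F [ 0.1  0.3 -0. ] w 12.5 q6 -0.82
```

View pics/s6.png

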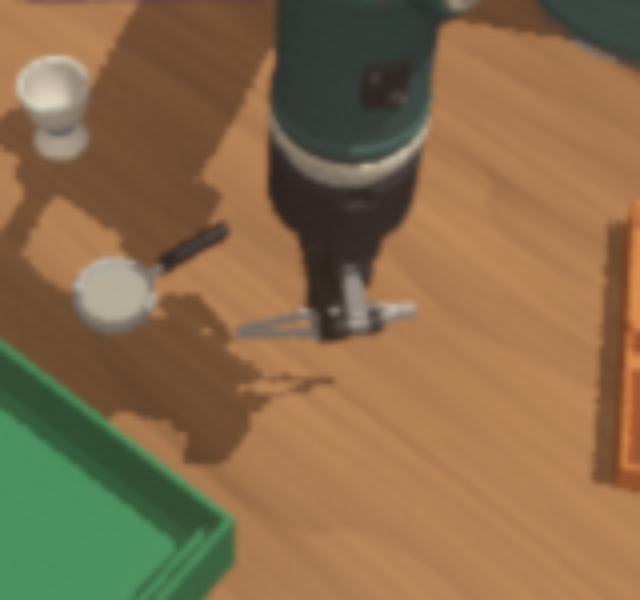

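>>> {"method": "move_arm", "body": {
  "deltas": [
    [[0, 0, 0], [0.4, -0.15, 0], 0.95],
    [[0, 0, 0], [0.8, -0.3, 0], 0.95],
    [[0, 0, 0], [0.97, -0.36, 0], 0.95],
    [[0, 0, 0], [0.97, -0.36, 0], 0.95]
  ]
}}

```text
time: 29.08
tool_pos: [0.5729, 0.0268, 0.1017]
tcp_rot: [-1.036, -2.963, 0.001]
wrist_force: [-0.5, 0.7, 0.1]
width: 0.144
```

>>> {"method": "move_arm", "body": {
  "deltas": [
    [[0, 0, 0], [0.4, -0.15, 0], 0.95],
    [[0, 0, 0], [0.8, -0.3, 0], 0.95],
    [[0, 0, 0], [0.97, -0.36, 0], 0.95],
    [[0, 0, 0], [0.97, -0.36, 0], 0.95],
    [[0, 0, 0], [0.97, -0.36, 0], 0.95],
    [[0, 0, 0], [0.97, -0.36, -0.3], 0.95],
    [[0, 0, 0], [0.97, -0.36, -0.6], 0.95],
    [[0, 0, 0], [0.97, -0.36, -0.8], 0.95],
    [[0, 0, 0], [0.97, -0.36, -0.8], 0.95]
  ]
}}

```text
time: 30.2
tool_pos: [0.6677, -0.0085, 0.0211]
tcp_rot: [-1.034, -2.962, 0.002]
wrist_force: [0.1, 0.7, -0.7]
width: 0.144
```

```bash
python3 -c "from h import *; st()"
```

```text
t 30.2 p [ 0.6677 -0.0085  0.0211] yaw_y 51.5 tilt [-0.005  0.    -1.   ] F [ 0.1  0.7 -0.7] w 12.3 q6 -0.95
```

>>> {"method": "move_arm", "body": {
  "deltas": [
    [[0, 0, 0], [0, 0, -0.06], 0.95],
    [[0, 0, 0], [0, 0, -0.12], 0.95],
    [[0, 0, 0], [0, 0, -0.12], 0.95],
    [[0, 0, 0], [0, 0, -0.12], 0.3],
    [[0, 0, 0], [0, 0, -0.12], 0],
    [[0, 0, 0], [0, 0, -0.12], 0],
    [[0, 0, 0], [0, 0, 0.2], 0],
    [[0, 0, 0], [0, 0, 0.6], 0],
    [[0, 0, 0], [0, 0, 1.0], 0],
    [[0, 0, 0], [0, 0, 1.0], 0]
  ]
}}

```text
time: 31.45
tool_pos: [0.674, -0.0091, 0.1287]
tcp_rot: [1.033, 2.957, 0.004]
wrist_force: [-0.0, 0.0, -0.1]
width: 0.508
```

>>> {"method": "move_arm", "body": {
  "deltas": [
    [[0, 0, 0.08], [0, 0.4, 0.2], 0],
    [[0, 0, 0.16], [-0.06, 0.8, 0.4], 0],
    [[0, 0, 0.16], [-0.06, 1.0, 0.4], 0],
    [[0, 0, 0.16], [-0.06, 1.0, 0.4], 0]
  ]
}}

```text
time: 31.95
tool_pos: [0.6637, 0.092, 0.1619]
tcp_rot: [-0.655, -3.071, 0.001]
wrist_force: [0.2, -0.2, -0.1]
width: 0.499
```

>>> {"method": "move_arm", "body": {
  "deltas": [
    [[0, 0, 0.08], [0, 0.4, 0], 0],
    [[0, 0, 0.16], [-0.06, 0.8, 0], 0],
    [[0, 0, 0.16], [-0.06, 1.0, 0], 0],
    [[0, 0, 0.16], [-0.06, 1.0, 0], 0]
  ]
}}

```text
time: 32.45
tool_pos: [0.6582, 0.1909, 0.1621]
tcp_rot: [-0.268, -3.129, 0.002]
wrist_force: [0.2, -0.4, -0.4]
width: 0.501
```

>>> {"method": "move_arm", "body": {
  "deltas": [
    [[0, 0, 0.08], [0, 0.4, 0], 0],
    [[0, 0, 0.155], [-0.06, 0.8, 0], 0],
    [[0, 0, 0.155], [-0.06, 0.98, 0], 0],
    [[0, 0, 0.155], [-0.06, 0.98, 0], 0],
    [[0, 0, 0.155], [-0.06, 0.98, 0], 0]
  ]
}}

```text
time: 33.08
tool_pos: [0.6528, 0.2873, 0.163]
tcp_rot: [0.113, -3.139, 0.002]
wrist_force: [-0.3, 0.4, -0.5]
width: 0.503
```

```bash
python3 - <<'E'
from h import *
st()
p,d=grab('scene');t,dt=grab('top')
cv2.imwrite('pics/s7.png',np.hstack([cv2.resize(t[80:170,260:380],(400,300)),cv2.resize(p[190:320,190:363],(400,300))])[:,:,::-1])
np.set_printoptions(precision=4,suppress=True)
for n,D in(('top',dt),('scene',d)):
    W=world(n,D)
    for nm,b in dict(rimbox=(.57,.77,-.15,.13,.056,.075),tray=(.55,.75,.17,.41,.02,.04)).items():
        m=np.all([W[...,0]>b[0],W[...,0]<b[1],W[...,1]>b[2],W[...,1]<b[3],W[...,2]>b[4],W[...,2]<b[5]],0);q=W[m]
        print(n,nm,len(q),cv2.minAreaRect((q[:,:2]*1000).astype(np.float32)))
E
```

```text
t 33.08 p [0.6528 0.2873 0.163 ] yaw_y 94.1 tilt [-0.    -0.001 -1.   ] F [-0.3  0.4 -0.5] w 42.7 q6 -1.26
top rimbox 721 ((670.596923828125, -8.048965454101562), (154.9145050048828, 233.703369140625), 3.1829216480255127)
top tray 579 ((650.6903686523438, 260.667724609375), (132.4620361328125, 140.3961639404297), 4.129910469055176)
scene rimbox 959 ((669.0599365234375, -11.796623229980469), (151.25875854492188, 231.9535675048828), 3.3298394680023193)
scene tray 2231 ((646.712158203125, 287.5594482421875), (130.25857543945312, 200.8142547607422), 4.5482048988342285)
```

View pics/s7.png

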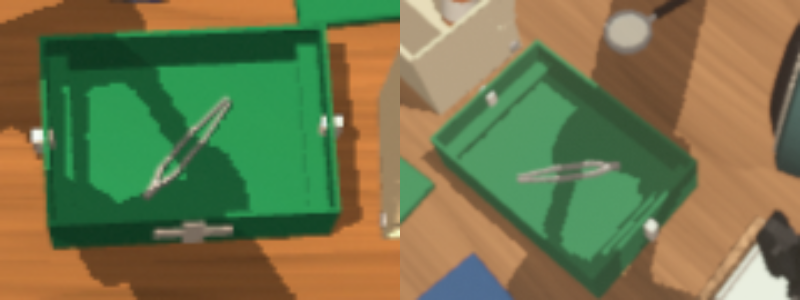

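>>> {"method": "move_arm", "body": {
  "deltas": [
    [[0, 0, 0], [-0.03, 0.03, -0.2], 0],
    [[0, 0, 0], [-0.03, 0.03, -0.6], 0],
    [[0, 0, 0], [-0.03, 0.03, -1.0], 0],
    [[0, 0, 0], [-0.03, 0.03, -1.0], 0],
    [[0, 0, 0], [-0.03, 0.03, -1.0], 0]
  ],
  "grip_force": 70
}}

```text
time: 33.8
tool_pos: [0.6497, 0.292, 0.0637]
tcp_rot: [-0.116, 3.139, 0.0]
wrist_force: [1.1, 0.8, 0.4]
width: 0.5
```

```bash
python3 -c "from h import *; st()"
```

```text
t 33.8 p [0.6497 0.292  0.0637] yaw_y 94.2 tilt [ 0.  0. -1.] F [1.1 0.8 0.4] w 42.5 q6 -1.26
```

>>> {"method": "move_arm", "body": {
  "deltas": [
    [[0, 0, 0], [0, -0.01, -0.1], 0],
    [[0, 0, 0], [0, -0.01, -0.17], 0],
    [[0, 0, 0], [0, -0.01, -0.17], 0.2],
    [[0, 0, 0], [0, -0.01, -0.17], 0.5],
    [[0, 0, 0], [0, -0.01, -0.17], 0.9],
    [[0, 0, 0], [0, -0.01, -0.17], 0.9],
    [[0, 0, 0], [0, -0.01, -0.17], 0.9],
    [[0, 0, 0], [0, -0.01, -0.17], 0.9],
    [[0, 0, 0], [0, -0.01, -0.17], 0.9]
  ]
}}

```text
time: 34.92
tool_pos: [0.6499, 0.2913, 0.0469]
tcp_rot: [-0.116, 3.138, 0.001]
wrist_force: [-0.6, 0.2, 4.5]
width: 0.093
```

>>> {"method": "move_arm", "body": {
  "deltas": [
    [[0, 0, 0], [0, 0, 0.2], 0.9],
    [[0, 0, 0], [0, 0, 0.5], 0.9],
    [[0, 0, 0], [0, 0, 0.8], 0.9],
    [[0, 0, 0], [0, 0, 1.0], 0.9],
    [[0, 0, 0], [0, 0, 1.0], 0.9],
    [[0, 0, 0], [0, 0, 1.0], 0.9]
  ]
}}

```text
time: 35.67
tool_pos: [0.6485, 0.2907, 0.145]
tcp_rot: [0.116, -3.137, 0.001]
wrist_force: [0.0, -0.5, -1.4]
width: 0.097
```

>>> {"method": "move_arm", "body": {
  "deltas": [
    [[0, 0, 0], [0, -0.25, 0], 0.9],
    [[0, 0, 0], [0, -0.6, 0], 0.9],
    [[0, 0, 0], [0.07, -1.0, 0], 0.9],
    [[0, 0, 0], [0.07, -1.0, 0], 0.9]
  ]
}}

```text
time: 36.17
tool_pos: [0.6558, 0.1866, 0.1446]
tcp_rot: [0.11, -3.137, 0.003]
wrist_force: [-0.5, 0.5, -1.4]
width: 0.093
```

>>> {"method": "move_arm", "body": {
  "deltas": [
    [[0, 0, 0], [0, -0.4, 0], 0.9],
    [[0, 0, 0], [0, -0.8, 0], 0.9],
    [[0, 0, 0], [0.07, -1.0, 0], 0.9],
    [[0, 0, 0], [0.07, -1.0, 0], 0.9]
  ]
}}

```text
time: 36.67
tool_pos: [0.6637, 0.0898, 0.1457]
tcp_rot: [0.113, -3.139, -0.0]
wrist_force: [0.2, 0.3, -1.7]
width: 0.095
```

>>> {"method": "move_arm", "body": {
  "deltas": [
    [[0, 0, 0], [0, -0.4, 0], 0.9],
    [[0, 0, 0], [0, -0.8, 0], 0.9],
    [[0, 0, -0.006], [0.07, -1.0, 0], 0.9],
    [[0, 0, -0.006], [0.07, -1.0, 0], 0.9],
    [[0, 0, -0.006], [0.07, -1.0, 0], 0.9]
  ]
}}

```text
time: 37.3
tool_pos: [0.6706, -0.0075, 0.1461]
tcp_rot: [0.102, -3.14, -0.002]
wrist_force: [0.7, -1.1, -2.0]
width: 0.095
```

```bash
python3 -c "from h import *; st()"
```

```text
t 37.3 p [ 0.6706 -0.0075  0.1461] yaw_y 93.7 tilt [-0.     0.001 -1.   ] F [ 0.7 -1.1 -2. ] w 8.1 q6 -1.69
```

Bring it down to just above the ledges (seated TCP ≈ 0.0785).

>>> {"method": "move_arm", "body": {
  "deltas": [
    [[0, 0, 0], [0, -0.02, -0.1], 0.9],
    [[0, 0, 0], [0, -0.02, -0.3], 0.9],
    [[0, 0, 0], [0, -0.02, -0.45], 0.9],
    [[0, 0, 0], [0, -0.02, -0.58], 0.9],
    [[0, 0, 0], [0, -0.02, -0.62], 0.9],
    [[0, 0, 0], [0, -0.02, -0.62], 0.9],
    [[0, 0, 0], [0, -0.02, -0.62], 0.9]
  ]
}}

```text
time: 38.17
tool_pos: [0.6711, -0.011, 0.0851]
tcp_rot: [-0.101, 3.138, -0.0]
wrist_force: [-0.8, 0.3, -1.7]
width: 0.094
```

```bash
python3 -c "from h import *; st()"
```

```text
t 38.17 p [ 0.6711 -0.011   0.0851] yaw_y 93.7 tilt [ 0.002 -0.    -1.   ] F [-0.8  0.3 -1.7] w 8.0 q6 -1.69
```

>>> {"method": "move_arm", "body": {
  "deltas": [
    [[0, 0, 0], [0, 0.01, -0.03], 0.9],
    [[0, 0, 0], [0, 0.01, -0.05], 0.9],
    [[0, 0, 0], [0, 0.01, -0.07], 0.9],
    [[0, 0, 0], [0, 0.01, -0.07], 0.9]
  ]
}}

```text
time: 38.67
tool_pos: [0.6706, -0.0099, 0.0789]
tcp_rot: [-0.102, 3.14, -0.0]
wrist_force: [-3.4, 0.6, 5.6]
width: 0.098
```

```bash
python3 -c "from h import *; st()"
```

```text
t 38.67 p [ 0.6706 -0.0099  0.0789] yaw_y 93.7 tilt [ 0.  0. -1.] F [-3.4  0.6  5.6] w 8.3 q6 -1.69
```

>>> {"method": "move_arm", "body": {
  "deltas": [
    [[0, 0, 0], [0, 0, 0], 0.3],
    [[0, 0, 0], [0, 0, 0], 0],
    [[0, 0, 0], [0, 0, 0], 0],
    [[0, 0, 0], [0, 0, 0.3], 0],
    [[0, 0, 0], [0, 0, 0.7], 0],
    [[0, 0, 0], [0, 0, 1.0], 0],
    [[0, 0, 0], [0, 0, 1.0], 0]
  ],
  "grip_force": 30
}}

```text
time: 39.55
tool_pos: [0.6729, -0.0101, 0.1811]
tcp_rot: [-0.101, 3.133, -0.001]
wrist_force: [0.4, -0.4, 0.3]
width: 0.496
```

>>> {"method": "move_arm", "body": {
  "deltas": [
    [[0, 0, -0.11], [-0.15, -0.2, 0], 0],
    [[0, 0, -0.22], [-0.3, -0.4, 0], 0],
    [[0, 0, -0.33], [-0.45, -0.6, 0], 0],
    [[0, 0, -0.44], [-0.6, -0.83, 0], 0],
    [[0, 0, -0.44], [-0.6, -0.83, 0], 0]
  ]
}}

```text
time: 40.17
tool_pos: [0.6086, -0.094, 0.1754]
tcp_rot: [-0.97, -2.985, 0.001]
wrist_force: [1.1, -0.8, -0.3]
width: 0.498
```

>>> {"method": "move_arm", "body": {
  "deltas": [
    [[0, 0, -0.11], [-0.15, -0.2, 0], 0],
    [[0, 0, -0.22], [-0.3, -0.4, 0], 0],
    [[0, 0, -0.33], [-0.45, -0.6, 0], 0],
    [[0, 0, -0.44], [-0.6, -0.83, 0], 0],
    [[0, 0, -0.44], [-0.6, -0.83, 0], 0]
  ]
}}

```text
time: 40.8
tool_pos: [0.5497, -0.1763, 0.1762]
tcp_rot: [-1.922, -2.484, 0.0]
wrist_force: [0.5, 0.4, -0.4]
width: 0.496
```

>>> {"method": "move_arm", "body": {
  "deltas": [
    [[0, 0, -0.11], [-0.15, -0.2, 0], 0],
    [[0, 0, -0.22], [-0.3, -0.4, 0], 0],
    [[0, 0, -0.33], [-0.45, -0.6, 0], 0],
    [[0, 0, -0.44], [-0.6, -0.83, 0], 0],
    [[0, 0, -0.44], [-0.6, -0.83, 0], 0]
  ]
}}

```text
time: 41.42
tool_pos: [0.4904, -0.259, 0.1767]
tcp_rot: [-2.649, -1.688, -0.0]
wrist_force: [0.9, 0.4, 0.4]
width: 0.503
```

```bash
python3 - <<'E'
from h import *
st()
p,d=grab('scene')
cv2.imwrite('pics/s8.png',cv2.resize(p[180:310,190:363],(692,520))[:,:,::-1])
W=world('scene',d)
for nm,b in dict(rim=(.57,.77,-.15,.13,.056,.075),bar=(.58,.76,-.04,.03,.085,.11),floor=(.61,.73,-.09,-.03,.03,.08),tin=(.62,.72,.03,.08,.05,.08)).items():
    m=np.all([W[...,0]>b[0],W[...,0]<b[1],W[...,1]>b[2],W[...,1]<b[3],W[...,2]>b[4],W[...,2]<b[5]],0);q=W[m]
    A=np.c_[q[:,:2]-q[:,:2].mean(0),np.ones(len(q))];print(nm,len(q),cv2.minAreaRect((q[:,:2]*1000).astype(np.float32)),'plane',np.linalg.lstsq(A,q[:,2],rcond=None)[0],'z95',np.percentile(q[:,2],95))
E
```

```text
t 41.42 p [ 0.4904 -0.259   0.1767] yaw_y 155.0 tilt [-0.     0.001 -1.   ] F [0.9 0.4 0.4] w 42.7 q6 -0.1
rim 3112 ((668.9273681640625, -7.5765380859375), (151.051513671875, 230.41522216796875), 3.348238945007324) plane [ 0.00292361 -0.00545139  0.06301482] z95 0.06823109335785393
bar 272 ((666.7000732421875, -11.805301666259766), (109.84771728515625, 11.678096771240234), 3.4810681343078613) plane [ 0.02557117 -0.42079448  0.09475705] z95 0.09840937522317124
floor 937 ((669.3628540039062, -60.00408172607422), (59.7404670715332, 118.58446502685547), 89.9302978515625) plane [ 9.12722854e-05 -6.01519221e-04  4.00653319e-02] z95 0.04228707126714188
tin 862 ((666.3601684570312, 51.799591064453125), (94.19373321533203, 46.933475494384766), 2.751227617263794) plane [-0.00587427 -0.06172981  0.06126252] z95 0.06418700998329664
```

View pics/s8.png

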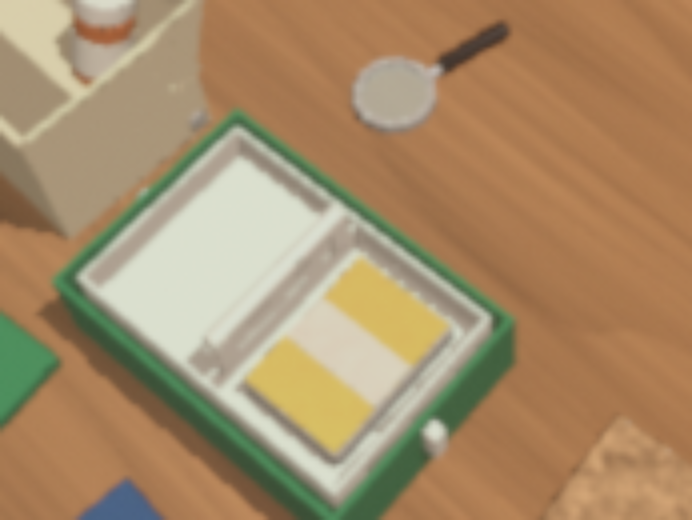

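>>> {"method": "move_arm", "body": {
  "deltas": [
    [[0, 0, -0.11], [-0.15, -0.2, 0], 0],
    [[0, 0, -0.22], [-0.3, -0.4, 0], 0],
    [[0, 0, -0.33], [-0.45, -0.6, 0], 0],
    [[0, 0, -0.436], [-0.61, -0.845, 0], 0],
    [[0, 0, -0.436], [-0.61, -0.845, -0.3], 0],
    [[0, 0, -0.436], [-0.61, -0.845, -0.7], 0],
    [[0, 0, -0.436], [-0.61, -0.845, -1.0], 0],
    [[0, 0, -0.436], [-0.61, -0.845, -1.0], 0],
    [[0, 0, -0.436], [-0.61, -0.845, -1.0], 0]
  ]
}}

```text
time: 42.6
tool_pos: [0.4308, -0.3434, 0.0782]
tcp_rot: [3.061, 0.701, 0.002]
wrist_force: [0.3, 1.3, 0.3]
width: 0.501
```

```bash
python3 - <<'E'
from h import *
st()
p,d=grab('scene')
cv2.imwrite('pics/s9.png',cv2.resize(p[90:180,190:310],(600,450))[:,:,::-1])
W=world('scene',d)
h=cv2.cvtColor(p,cv2.COLOR_RGB2HSV).astype(int)
m=(W[...,0]>.38)&(W[...,0]<.48)&(W[...,1]>-.40)&(W[...,1]<-.28)&(h[...,1]>180)&((h[...,0]<7)|(h[...,0]>172))&(W[...,2]>.012)&(W[...,2]<.03)
q=W[m];print(len(q));
if len(q)>3:print(q.mean(0),cv2.minAreaRect((q[:,:2]*1000).astype(np.float32)))
E
```

```text
t 42.6 p [ 0.4308 -0.3434  0.0782] yaw_y 115.8 tilt [ 0.001 -0.001 -1.   ] F [0.3 1.3 0.3] w 42.6 q6 0.4
17
[ 0.43503932 -0.33958165  0.02075949] ((438.3112487792969, -336.7278747558594), (34.16936492919922, 13.396024703979492), 47.292503356933594)
```

View pics/s9.png

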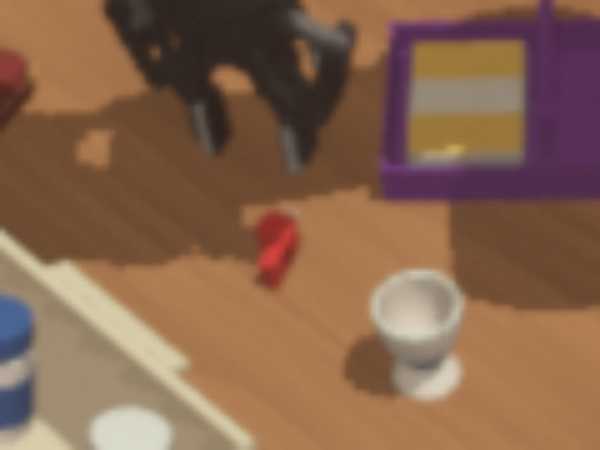

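>>> {"method": "move_arm", "body": {
  "deltas": [
    [[0, 0, 0], [-0.01, 0, -0.25], 0],
    [[0, 0, 0], [-0.01, 0, -0.5], 0],
    [[0, 0, 0], [-0.01, 0, -0.68], 0],
    [[0, 0, 0], [-0.01, 0, -0.73], 0],
    [[0, 0, 0], [-0.01, 0, -0.73], 0],
    [[0, 0, 0], [-0.01, 0, -0.73], 0.3],
    [[0, 0, 0], [-0.01, 0, -0.73], 0.7],
    [[0, 0, 0], [-0.01, 0, -0.73], 0.7],
    [[0, 0, 0], [-0.01, 0, -0.73], 0.7],
    [[0, 0, 0], [-0.01, 0, -0.73], 0.7]
  ]
}}

```text
time: 43.9
tool_pos: [0.4292, -0.3441, 0.0054]
tcp_rot: [3.062, 0.697, 0.002]
wrist_force: [0.4, 0.8, 6.7]
width: 0.268
```

```bash
python3 -c "from h import *; st()"
```

```text
t 43.9 p [ 0.4292 -0.3441  0.0054] yaw_y 115.7 tilt [ 0.001 -0.001 -1.   ] F [0.4 0.8 6.7] w 22.7 q6 0.4
```

>>> {"method": "move_arm", "body": {
  "deltas": [
    [[0, 0, 0], [0, 0, 0.2], 0.7],
    [[0, 0, 0], [0, 0, 0.6], 0.7],
    [[0, 0, 0], [0, 0, 1.0], 0.7],
    [[0, 0, 0], [0, 0, 1.0], 0.7]
  ]
}}

```text
time: 44.4
tool_pos: [0.4309, -0.3457, 0.1084]
tcp_rot: [3.057, 0.696, 0.008]
wrist_force: [0.6, -0.5, -0.1]
width: 0.267
```

>>> {"method": "move_arm", "body": {
  "deltas": [
    [[0, 0, 0], [0.2, 0.2, 0.4], 0.7],
    [[0, 0, 0], [0.4, 0.5, 0.7], 0.7],
    [[0, 0, 0], [0.81, 0.95, 0.7], 0.7],
    [[0, 0, 0], [0.81, 0.95, 0.7], 0.7],
    [[0, 0, 0], [0.81, 0.95, 0.7], 0.7]
  ]
}}

```text
time: 45.02
tool_pos: [0.5084, -0.2479, 0.1727]
tcp_rot: [-3.061, -0.699, 0.004]
wrist_force: [-0.4, 0.4, -0.5]
width: 0.265
```

>>> {"method": "move_arm", "body": {
  "deltas": [
    [[0, 0, 0], [0.4, 0.45, 0], 0.7],
    [[0, 0, 0], [0.81, 0.95, 0], 0.7],
    [[0, 0, 0], [0.81, 0.95, 0], 0.7],
    [[0, 0, 0], [0.81, 0.95, 0], 0.7]
  ]
}}

```text
time: 45.52
tool_pos: [0.5892, -0.1544, 0.1731]
tcp_rot: [-3.063, -0.697, 0.004]
wrist_force: [0.5, -0.4, 0.3]
width: 0.269
```

>>> {"method": "move_arm", "body": {
  "deltas": [
    [[0, 0, 0], [0.4, 0.45, 0], 0.7],
    [[0, 0, 0], [0.81, 0.92, 0], 0.7],
    [[0, 0, 0], [0.81, 0.92, 0], 0.7],
    [[0, 0, 0], [0.81, 0.92, 0], 0.7],
    [[0, 0, 0], [0.81, 0.92, -0.3], 0.7],
    [[0, 0, 0], [0.81, 0.92, -0.7], 0.7],
    [[0, 0, 0], [0.81, 0.92, -1.0], 0.7],
    [[0, 0, 0], [0.81, 0.92, -1.0], 0.7]
  ]
}}

```text
time: 46.52
tool_pos: [0.6672, -0.0634, 0.0708]
tcp_rot: [-3.062, -0.693, 0.012]
wrist_force: [-0.5, 0.1, 0.1]
width: 0.263
```

```bash
python3 -c "from h import *; st()"
```

```text
t 46.52 p [ 0.6672 -0.0634  0.0708] yaw_y 115.5 tilt [-0.008  0.001 -1.   ] F [-0.5  0.1  0.1] w 22.4 q6 0.99
```

>>> {"method": "move_arm", "body": {
  "deltas": [
    [[0, 0, 0], [0, 0.02, -0.1], 0.7],
    [[0, 0, 0], [0, 0.02, -0.2], 0.7],
    [[0, 0, 0], [0, 0.02, -0.25], 0.7],
    [[0, 0, 0], [0, 0.02, -0.25], 0.7],
    [[0, 0, 0], [0, 0.02, -0.25], 0.35],
    [[0, 0, 0], [0, 0.02, -0.25], 0.1],
    [[0, 0, 0], [0, 0.02, -0.25], 0.1],
    [[0, 0, 0], [0, 0.02, -0.25], 0.1],
    [[0, 0, 0], [0, 0.02, 0], 0.1],
    [[0, 0, 0], [0, 0.02, 0.5], 0.1],
    [[0, 0, 0], [0, 0.02, 1.0], 0.1],
    [[0, 0, 0], [0, 0.02, 1.0], 0.1]
  ]
}}

```text
time: 48.02
tool_pos: [0.6751, -0.0598, 0.1807]
tcp_rot: [3.06, 0.697, 0.016]
wrist_force: [0.4, -0.4, 0.1]
width: 0.448
```

>>> {"method": "move_arm", "body": {
  "deltas": [
    [[0, 0, 0], [-0.5, 0, 0.2], 0],
    [[0, 0, 0], [-1.0, 0, 0.3], 0],
    [[0, 0, 0], [-1.0, 0, 0.3], 0],
    [[0, 0, 0], [-1.0, 0, 0.3], 0]
  ]
}}

```text
time: 48.52
tool_pos: [0.5713, -0.0594, 0.2036]
tcp_rot: [-3.063, -0.698, 0.0]
wrist_force: [0.5, -0.9, -0.8]
width: 0.499
```

>>> {"method": "move_arm", "body": {
  "deltas": [
    [[0, 0, 0], [-0.5, 0.5, 0.2], 0],
    [[0, 0, 0], [-1.0, 1.0, 0.3], 0],
    [[0, 0, 0], [-1.0, 1.0, 0.3], 0],
    [[0, 0, 0], [-1.0, 1.0, 0.3], 0]
  ]
}}

```text
time: 49.02
tool_pos: [0.472, 0.0412, 0.2345]
tcp_rot: [3.062, 0.701, 0.002]
wrist_force: [0.3, 1.0, 0.2]
width: 0.501
```

```bash
python3 - <<'E'
from h import *
st()
p,d=grab('scene');t,dt=grab('top')
cv2.imwrite('pics/s10.png',np.hstack([cv2.resize(t[80:230,260:500],(400,250),interpolation=2),cv2.resize(p[110:330,110:370],(400,338))[:250]])[:,:,::-1])
cv2.imwrite('pics/s10.png',np.vstack([cv2.resize(t[80:235,250:500],(480,298)),cv2.resize(p[115:320,120:450],(480,298))])[:,:,::-1])
W=world('scene',d);T=world('top',dt)
for nm,b in dict(rim=(.57,.77,-.15,.13,.056,.075),bar=(.58,.76,-.04,.03,.085,.11),whistle=(.61,.73,-.10,-.03,.048,.08),egg=(.40,.48,-.25,-.17,.05,.08),amberW=(.57,.68,-.28,-.19,.06,.11),white=(.57,.68,-.39,-.3,.06,.105)).items():
  for n,C in(('s',W),('t',T)):
    m=np.all([C[...,0]>b[0],C[...,0]<b[1],C[...,1]>b[2],C[...,1]<b[3],C[...,2]>b[4],C[...,2]<b[5]],0);q=C[m]
    if len(q)>4:print(n,nm,len(q),np.round(q.mean(0),4),np.round(cv2.minAreaRect((q[:,:2]*1000).astype(np.float32))[0],1),cv2.minAreaRect((q[:,:2]*1000).astype(np.float32))[2],'z95',np.percentile(q[:,2],95))
E
```

```text
t 49.02 p [0.472  0.0412 0.2345] yaw_y 115.8 tilt [ 0.001 -0.    -1.   ] F [0.3 1.  0.2] w 42.6 q6 1.16
s rim 3232 [0.6683 0.0091 0.0629] [668.9  -8.4] 3.3051676750183105 z95 0.06814412935992455
t rim 533 [ 0.6928 -0.07    0.0638] [672.1 -12.3] 2.9877161979675293 z95 0.06845431625519238
s bar 277 [ 0.67   -0.0105  0.0946] [667.7 -11.6] 3.372472047805786 z95 0.0983622292082027
s whistle 164 [ 0.6712 -0.0569  0.0581] [653.3 -70.3] 30.536401748657227 z95 0.06220834160170949
t whistle 16 [ 0.6109 -0.087   0.0615] [611.  -84.5] 89.06580352783203 z95 0.06697578609096588
s egg 129 [ 0.4345 -0.2147  0.0576] [ 434.9 -213.8] 67.70797729492188 z95 0.06291849774703241
t egg 98 [ 0.4374 -0.2132  0.0582] [ 436.4 -211.1] 48.50692367553711 z95 0.06231981016822474
s amberW 763 [ 0.6188 -0.2341  0.0881] [ 625.1 -234.9] 89.80374145507812 z95 0.10470207389424767
t amberW 384 [ 0.607  -0.236   0.0937] [ 625.  -234.9] 89.8820571899414 z95 0.1093157291456032
s white 678 [ 0.6194 -0.3424  0.0864] [ 629.6 -345. ] 0.03843484818935394 z95 0.1017090487864917
t white 324 [ 0.6231 -0.3449  0.0879] [ 624.4 -342.9] 87.85447692871094 z95 0.10103847680546424
```

View pics/s10.png

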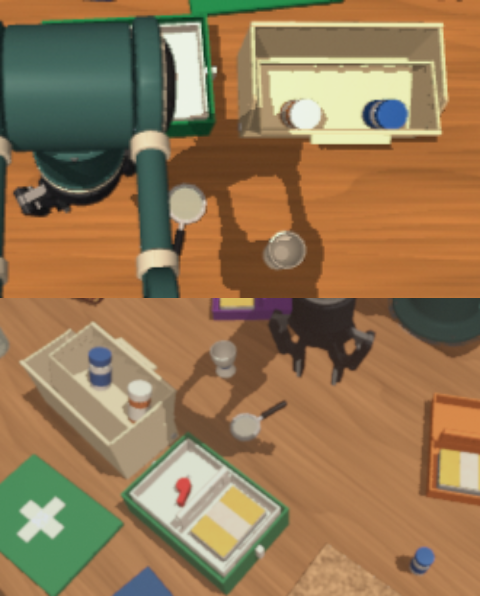

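```bash
python3 -c "from h import *; print(order.finish_job())"
```

```text
the job is handed in; nothing more can be done
None
```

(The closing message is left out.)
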